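# Stand the parts cases in the bench rack and lock the cam stop

## Task

Flip the cam lever of the bench rack up to free its sliding stop and slide the stop back, then stand every parts case that is lying on the bench upright on its short end in the rack, lids facing the sliding stop, in order of height with the tallest against the fixed end and the shortest nearest the stop. Slide the stop up so that the row is held together without gaps, in line with the rack's base, and flip the lever fully down to lock it. Leave the glass dome, the jar and the cork where they are.

Things in the scene. Friction and masses are not known exactly. Their poses are not given: they have to be found in the camera images.
- rack: aluminium rack fixed to the bench: a base plate 80 mm wide, 12 mm thick, with an upright fixed end plate (64 mm wide, 82 mm high) at one end. Origin: on the bench, on the base's centre line, under the inner face of the fixed end. x runs along the base from the fixed end to the sliding stop (the base spans x = -35 to 295 mm), y across it, z up. Cases stand on the base top (z = 12 mm) at x > 0
- rack_end (a point): point on the inner face of the fixed end, at the base top, on the centre line
- stop (a joint): position of the sliding stop along the base in m: the gap between the inner face of the fixed end and the face of the stop; 0 to 0.215. The stop cannot be slid while the lever is down; freed, it slides with about 3 N
- stop_face (a point): point on the face of the sliding stop that meets the row, at the base top, on the centre line. The stop is a steel plate 10 mm thick, 64 mm wide (across the rack), its top 76 mm above the bench, with a 40 mm long block behind it (top 53 mm above the bench) that carries the lever
- stop_top (a point): middle of the top edge of the stop's plate, 76 mm above the bench; the plate can be gripped across its 64 mm width
- lever (a joint): angle of the cam lever in rad: 0 = lying level, pointing away from the fixed end (locked), 0.95 = fully raised (free; it frees at about 0.65); it stays where it is left and needs 1 to 3 N at its tip, square to the lever
- lever_tip (a point): centre of the cross grip at the lever's tip, a black cylinder 18 mm thick and 26 mm long lying across the rack; 86 mm from the pivot. The lever arm behind it is 14 mm wide and 9 mm thick. When level the tip is 48 mm above the bench (36 mm above the base top)
- lever_pivot (a point): pivot of the lever, 40 mm behind the stop's face and 44 mm above the bench; the hinge axis runs across the rack (its y)
- case_a: flat hard-plastic parts case, plain grey with a white panel on its lid; a solid block 112 mm long, 56 mm wide, 22 mm thick, about 101 g. Origin: centre of its underside; x along its length, y across its width, z out of the lid. Starts lying flat on the bench, lid up. None if it is absent this time.
- case_b: flat hard-plastic parts case, plain grey with a white panel on its lid; a solid block 96 mm long, 56 mm wide, 22 mm thick, about 86 g. Origin: centre of its underside; x along its length, y across its width, z out of the lid. Starts lying flat on the bench, lid up. None if it is absent this time.
- case_c: flat hard-plastic parts case, plain grey with a white panel on its lid; a solid block 80 mm long, 56 mm wide, 22 mm thick, about 72 g. Origin: centre of its underside; x along its length, y across its width, z out of the lid. Starts lying flat on the bench, lid up. None if it is absent this time.
- case_d: flat hard-plastic parts case, plain grey with a white panel on its lid; a solid block 64 mm long, 56 mm wide, 22 mm thick, about 58 g. Origin: centre of its underside; x along its length, y across its width, z out of the lid. Starts lying flat on the bench, lid up. None if it is absent this time.
- case_a_mid (a point): centre of case_a, 11 mm above its underside
- case_b_mid (a point): centre of case_b, 11 mm above its underside
- case_c_mid (a point): centre of case_c, 11 mm above its underside
- case_d_mid (a point): centre of case_d, 11 mm above its underside
- dome: bystander: glass dust dome with a knob, 124 mm across, 108 mm high; origin under its centre
- jar: bystander: clear jar with a white cap, 52 mm across, 85 mm high; origin under its centre
- cork: bystander: cork disc, 48 mm across, 30 mm high; origin under its centre
Things that resemble listed ones, but are neither listed nor needed, are in the scene too. Leave any purple or red look-alike of the case_a alone.

How it is judged:
On the way, in this order (a step that is already met when the one before it is completed fails the run):
1. the lever is flipped up, freeing the stop (value of joint lever above 0.7 rad), for 0.2 s.
2. with the lever up, every case stands on its short end in the rack between the fixed end and the stop, lids towards the stop, tallest nearest the fixed end, let go (value of joint lever above 0.6 rad and angle between the x axis of each of case_a, case_b, case_c, case_d and the z axis of rack, either way round below 0.1 rad and angle between the z axis of each of case_a, case_b, case_c, case_d and the x axis of rack, either way round below 0.15 rad and y of case_a_mid in the frame of rack between -0.012 and 0.012 m and z of case_a_mid in the frame of rack between 0.062 and 0.074 m and z of rack_end in the frame of case_a below 0.003 m and z of stop_face in the frame of case_a above 0.016 m and y of case_b_mid in the frame of rack between -0.012 and 0.012 m and z of case_b_mid in the frame of rack between 0.054 and 0.066 m and z of rack_end in the frame of case_b below 0.003 m and z of stop_face in the frame of case_b above 0.016 m and y of case_c_mid in the frame of rack between -0.012 and 0.012 m and z of case_c_mid in the frame of rack between 0.046 and 0.058 m and z of rack_end in the frame of case_c below 0.003 m and z of stop_face in the frame of case_c above 0.016 m and y of case_d_mid in the frame of rack between -0.012 and 0.012 m and z of case_d_mid in the frame of rack between 0.038 and 0.05 m and z of rack_end in the frame of case_d below 0.003 m and z of stop_face in the frame of case_d above 0.016 m and z of each of case_b_mid, case_c_mid, case_d_mid in the frame of case_a above 0.024 m and z of each of case_c_mid, case_d_mid in the frame of case_b above 0.024 m and z of case_d_mid in the frame of case_c above 0.024 m and contact force between the fingers and case_a below 0.5 N and contact force between the fingers and case_b below 0.5 N and contact force between the fingers and case_c below 0.5 N and contact force between the fingers and case_d below 0.5 N), for 0.2 s.
At the end, for the whole second after the job is handed in: Lever down (below 0.15 rad); every case stands on its short end on the base (within 0.1 rad, 6 mm of height), lid to the stop (0.15 rad), within 12 mm of the centre line, tallest to shortest from the fixed end; gaps at both ends and between cases under 5 mm; at rest (value of joint lever below 0.15 rad and angle between the x axis of each of case_a, case_b, case_c, case_d and the z axis of rack, either way round below 0.1 rad and angle between the z axis of each of case_a, case_b, case_c, case_d and the x axis of rack, either way round below 0.15 rad and y of case_a_mid in the frame of rack between -0.012 and 0.012 m and z of case_a_mid in the frame of rack between 0.062 and 0.074 m and z of rack_end in the frame of case_a below 0.003 m and z of stop_face in the frame of case_a above 0.016 m and y of case_b_mid in the frame of rack between -0.012 and 0.012 m and z of case_b_mid in the frame of rack between 0.054 and 0.066 m and z of rack_end in the frame of case_b below 0.003 m and z of stop_face in the frame of case_b above 0.016 m and y of case_c_mid in the frame of rack between -0.012 and 0.012 m and z of case_c_mid in the frame of rack between 0.046 and 0.058 m and z of rack_end in the frame of case_c below 0.003 m and z of stop_face in the frame of case_c above 0.016 m and y of case_d_mid in the frame of rack between -0.012 and 0.012 m and z of case_d_mid in the frame of rack between 0.038 and 0.05 m and z of rack_end in the frame of case_d below 0.003 m and z of stop_face in the frame of case_d above 0.016 m and z of each of case_b_mid, case_c_mid, case_d_mid in the frame of case_a above 0.024 m and z of each of case_c_mid, case_d_mid in the frame of case_b above 0.024 m and z of case_d_mid in the frame of case_c above 0.024 m and (z of rack_end in the frame of case_b above -0.005 m or z of case_a_mid in the frame of case_b above -0.016 m) and (z of rack_end in the frame of case_c above -0.005 m or z of any of case_a_mid, case_b_mid in the frame of case_c above -0.016 m) and (z of rack_end in the frame of case_d above -0.005 m or z of any of case_a_mid, case_b_mid, case_c_mid in the frame of case_d above -0.016 m) and (z of rack_end in the frame of case_a above -0.005 m or z of rack_end in the frame of case_b above -0.005 m or z of rack_end in the frame of case_c above -0.005 m or z of rack_end in the frame of case_d above -0.005 m) and (z of stop_face in the frame of case_a below 0.027 m or z of stop_face in the frame of case_b below 0.027 m or z of stop_face in the frame of case_c below 0.027 m or z of stop_face in the frame of case_d below 0.027 m) and linear speed of each of case_a, case_b, case_c, case_d below 0.03 m/s); the robot touches nothing.
It fails at once if the dome is pushed or knocked over (distance of dome from where it was at the start of the episode above 0.03 m).
It fails at once if the jar is pushed or knocked over (distance of jar from where it was at the start of the episode above 0.03 m).
It fails at once if the cork is pushed or knocked over (distance of cork from where it was at the start of the episode above 0.03 m).
Of case_a, case_b, case_c, case_d only 3 to 4 are there at a start; the rules pass over those that are not, and their reading is None.
At some moment in a run one of case_a, case_b, case_c, case_d may be knocked a few centimetres aside while the robot is not near it.
Once in a run the grip may slacken for a moment while it holds something.
It also fails if it takes over 210 s, if anything falls off the work surface, if the arm or the gripper's body presses on something with over 40 N, if the wrist force passes 120 N, or if a joint passes its speed limit or range.

## Robot

A 6-joint arm with a two-finger parallel gripper is mounted at the origin on the work surface. World frame = base frame: x ahead of the robot, y to its left, z up, the work surface at z = 0. Lengths are in m, angles in rad, forces in N, time in s.
With the tool pointing down it reaches from about 0.375 to 0.925 m from the base axis. Payload 5.7 kg.
Tool frame: the origin (TCP) lies on the centre line of the jaws, within the pads' length; the fingertips stand 8 mm ahead of it and the grasp point (between the pads) lies 11 mm behind it; z points along the fingers, y is the direction in which the jaws open and shut (so a half turn about z gives the same grasp; the last joint's range is limited). The gripper opens to 85 mm and grips with 20 to 120 N. Pads are 22 mm wide; open, the fingers measure 114 mm over their backs; the gripper's body (76 mm by 85 mm) begins 54 mm behind the grasp point. The pads swing forward as they close: fully open they stand 13 mm farther back than shut.
Start: joints at [1.108, 0.359, 1.51, -0, 1.272, -0.115], TCP at [0.204, 0.564, 0.239] pointing down, gripper open.
Joint ranges: [-2.97, 2.97], [-1.01, 2.36], [0.21, 2.38], [-0.96, 4.11], [0.2, 2.71], [-2.98, 2.98]. Speed limits (rad/s): [2.39, 2.39, 3.14, 3.14, 3.14, 3.14].

## Interface

Orientations are given as [roll, pitch, yaw] about the fixed x, y, z axes, in that order (R = Rz(yaw) Ry(pitch) Rx(roll)).
In Python, from rig import arm, jaws, solver, capture, camera_info gives the robot as it stands. Calls block until the motion is done:
- arm.goto(position, orientation): joint-space move of the TCP to a pose.
- arm.line_to(position, attitude=None, max_speed=0.15, contact_N=None): straight line of the TCP; attitude=None keeps the orientation; max_speed is the mean speed in m/s. With contact_N (N) it stops when the force on the tool has changed by that much, and returns True; else False.
- arm.goto_joints(angles): joint-space move.
- jaws.gripper_to(opening): opening from 0.0 (shut) to 1.0 (fully open); the grip force is fixed at half the most; returns when the fingers have stopped.
- arm.pause(seconds).
- solver.inverse_kinematics(position, orientation): joint angles nearest the present ones, or None.
- capture(name): name is "side" or "top"; returns (picture, depth): 420x560x3 uint8, blue, green, red; 420x560 float32, m along the optical axis (not along the pixel's ray), 0 where there is no reading.
- camera_info(name): a dict with "mtx" (3x3 intrinsics, pixels), "pose" (4x4, takes a point from camera to world coordinates). Camera axes: x right, y down, z forward; pixel columns grow to the right and rows downward; lengths in m; the calibration is good to about 2 mm. A picture is of the moment at which its call begins. camera_info takes no time and is no camera call.
A pose or a line that the arm cannot do raises arm.PlanningError and nothing moves.
- arm.job_done(): hands the job in, once; it reports no verdict.
Readings, each from a call of its own:
- arm.get_clock(): time.
- arm.get_joints(): joint angles.
- arm.get_qvel(): joint speeds.
- arm.get_tau(): joint torques, N m.
- arm.get_tool_pos(): TCP position.
- arm.get_tcp_rot(): TCP orientation.
- arm.get_contact_force(): force on the tool from outside, world axes, zero at the start.
- arm.get_wrist_torque(): the same for the moment, N m.
- arm.get_grip_width(): opening from 0.0 (shut) to 1.0 (fully open).
Only numpy, scipy, OpenCV 4.12 (cv2) and the standard library are available. Lean on these libraries where they do the work, as an engineer would, in place of code of your own. Each camera call takes 0.05 s, during which the arm holds its last target.

## Working session

There is one attempt and no reset: what is moved stays moved. The work goes in short steps, each a Python script; the robot and the scene stay as the last script left them, time stands still between calls to the robot, and variables do not carry over. Pictures are saved under pics/ and viewed, and the job is handed in when it is done.

```bash
ls -la; mkdir -p pics; python3 - <<'E'
from rig import arm, jaws, solver, capture, camera_info
import cv2, numpy as np
for n in ("side","top"):
    im,d=capture(n); cv2.imwrite(f"pics/{n}0.png",im); np.save(f"pics/{n}0.npy",d)
    ci=camera_info(n); print(n,np.round(ci["mtx"],1).tolist(),np.round(ci["pose"],3).tolist())
print(arm.get_clock())
E
```

```text
total 12
drwxr-xr-x  3 agent agent 4096 Dec  6 17:56 .
drwxr-xr-x 23 root  root  4096 Dec  6 17:56 ..
drwxr-xr-x  2 agent agent 4096 Dec  6 17:56 pics
side [[501.8, 0.0, 284.7], [0.0, 501.8, 209.1], [0.0, 0.0, 1.0]] [[0.764, -0.408, 0.5, -0.068], [-0.645, -0.474, 0.6, -0.805], [-0.008, -0.78, -0.625, 0.835], [0.0, 0.0, 0.0, 1.0]]
top [[487.0, 0.0, 276.3], [0.0, 487.0, 207.5], [0.0, 0.0, 1.0]] [[0.012, -0.998, 0.063, 0.446], [-1.0, -0.012, 0.009, -0.079], [-0.008, -0.063, -0.998, 1.352], [0.0, 0.0, 0.0, 1.0]]
0.1
```

View pics/side0.png

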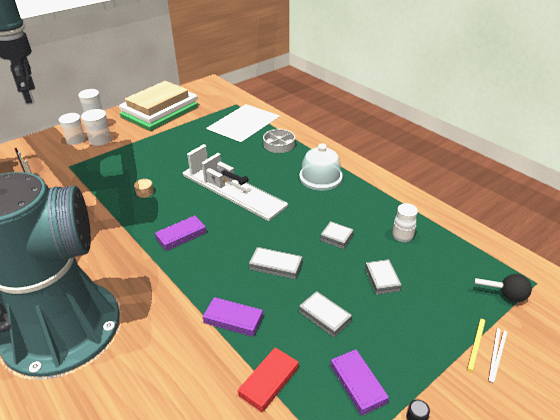

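View pics/top0.png

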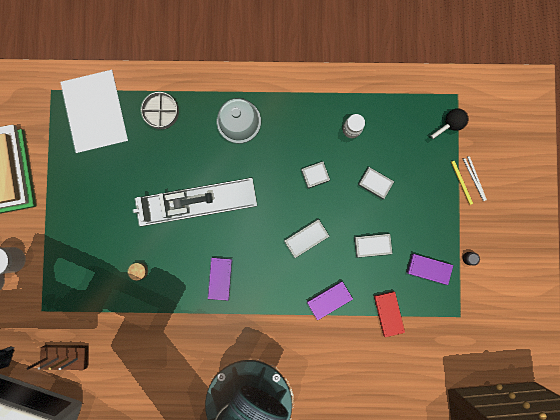

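The top view shows the rack with its fixed end at (140,208) and its stop and lever near (175–212,200). Four grey cases with white lids are at (307,238), (316,174), (376,182) and (373,245). The purple ones at (220,278), (330,299) and (430,268) and the red one at (389,313) are look-alikes. The dome is at (238,120), the jar at (354,125) and the cork at (137,271). Next I'll measure in both views.

```bash
cat > h.py <<'E'
from rig import arm, jaws, solver, capture, camera_info
import cv2, numpy as np
from scipy.spatial.transform import Rotation as Rot
def cloud(n,d):
    ci=camera_info(n); K=ci["mtx"]; P=ci["pose"]
    v,u=np.mgrid[0:d.shape[0],0:d.shape[1]]
    p=np.stack([(u-K[0,2])/K[0,0]*d,(v-K[1,2])/K[1,1]*d,d],-1)
    return p@P[:3,:3].T+P[:3,3]
def white(im):
    hsv=cv2.cvtColor(im,cv2.COLOR_BGR2HSV)
    return (hsv[...,1]<60)
def cases(n,im,d,zlo=.012,zhi=.032,xr=(.25,.75),yr=(-.55,.05)):
    W=cloud(n,d); hsv=cv2.cvtColor(im,cv2.COLOR_BGR2HSV)
    m=(W[...,2]>zlo)&(W[...,2]<zhi)&(d>0)&(W[...,0]>xr[0])&(W[...,0]<xr[1])&(W[...,1]>yr[0])&(W[...,1]<yr[1])&(hsv[...,1]<90)
    m=m.astype(np.uint8); k,l,s,c=cv2.connectedComponentsWithStats(m)
    out=[]
    for i in range(1,k):
        if s[i,4]<150: continue
        p=W[l==i]; (cx,cy),(w,h),a=cv2.minAreaRect((p[:,:2]*1000).astype(np.float32))
        if w<h: w,h,a=h,w,a-90
        a=(a+90)%180-90
        out.append((cx/1e3,cy/1e3,w,h,a,np.median(p[:,2]),tuple(np.round(c[i]).astype(int)),s[i,4]))
    return out
E
python3 - <<'E'
from h import *
for n in("top","side"):
    im=cv2.imread(f"pics/{n}0.png"); d=np.load(f"pics/{n}0.npy")
    print(n,d.min(),(d==0).mean())
    for o in cases(n,im,d): print(" ",[round(float(x),3) for x in o[:6]],o[6:])
    W=cloud(n,d); g=cv2.cvtColor(im,cv2.COLOR_BGR2HSV)
    m=(g[...,0]>65)&(g[...,0]<90)&(g[...,1]>150)&(W[...,0]>.2)&(W[...,0]<.7)&(W[...,1]<.3)
    print(" mat z",np.percentile(W[m][:,2],[5,50,95]))
im=cv2.imread("pics/top0.png"); cv2.imwrite("pics/rack_top.png",cv2.resize(im[160:240,110:270],None,fx=5,fy=5,interpolation=cv2.INTER_CUBIC))
im=cv2.imread("pics/side0.png"); cv2.imwrite("pics/rack_side.png",cv2.resize(im[135:225,170:300],None,fx=6,fy=6,interpolation=cv2.INTER_CUBIC))
im=cv2.imread("pics/top0.png"); cv2.imwrite("pics/cases_top.png",cv2.resize(im[150:280,270:470],None,fx=4,fy=4,interpolation=cv2.INTER_CUBIC))
E
```

```text
top 0.0 0.004107142857142857
  [0.624, -0.173, 63.485, 56.805, -69.9, 0.023] ((np.int64(315), np.int64(174)), np.int32(481))
  [0.603, -0.34, 80.085, 56.684, 60.499, 0.023] ((np.int64(376), np.int64(183)), np.int32(612))
  [0.569, 0.025, 78.813, 62.815, 10.047, 0.014] ((np.int64(244), np.int64(194)), np.int32(375))
  [0.448, -0.15, 111.645, 56.186, -57.363, 0.023] ((np.int64(306), np.int64(238)), np.int32(846))
  [0.431, -0.332, 96.598, 56.055, -83.518, 0.023] ((np.int64(373), np.int64(245)), np.int32(737))
 mat z [-0.00319736  0.00168019  0.00680171]
side 0.0 0.004102891156462585
  [0.723, 0.014, 74.312, 25.249, -61.864, 0.02] ((np.int64(316), np.int64(182)), np.int32(166))
  [0.622, -0.176, 64.865, 64.828, -71.401, 0.021] ((np.int64(336), np.int64(233)), np.int32(478))
  [0.445, -0.154, 112.49, 61.506, -57.651, 0.022] ((np.int64(275), np.int64(261)), np.int32(960))
  [0.6, -0.342, 84.383, 57.003, 60.846, 0.021] ((np.int64(383), np.int64(275)), np.int32(744))
  [0.429, -0.335, 98.073, 58.851, -83.097, 0.021] ((np.int64(325), np.int64(312)), np.int32(1110))
 mat z [-0.00277222 -0.00015317  0.0024109 ]
```

View pics/rack_top.png

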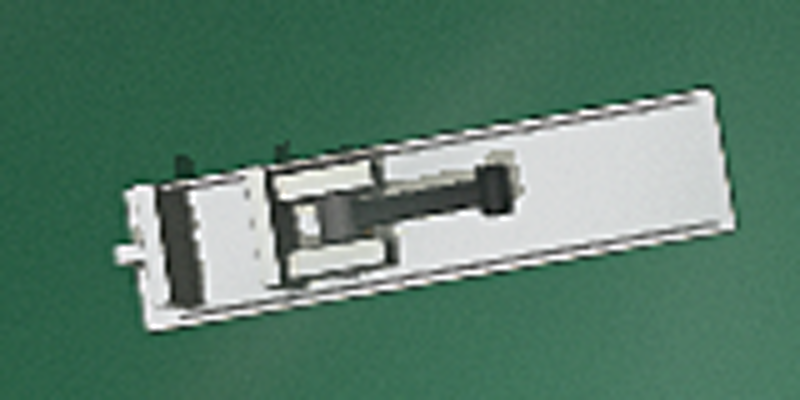

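View pics/rack_side.png

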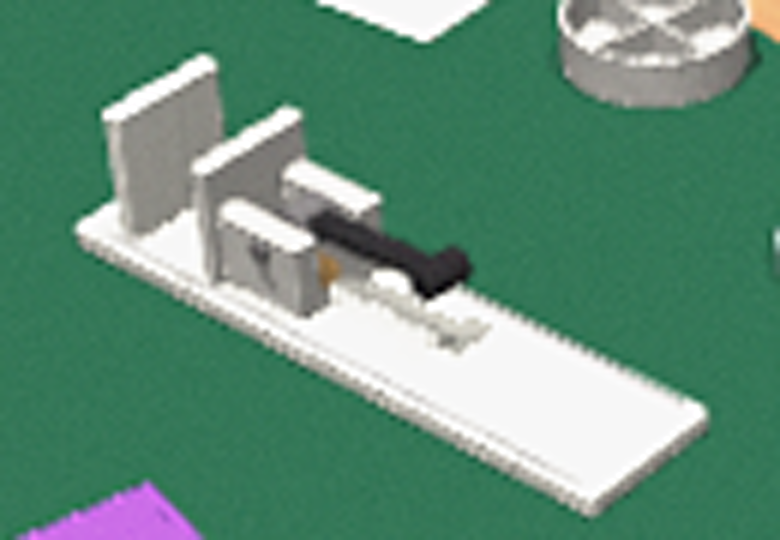

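View pics/cases_top.png

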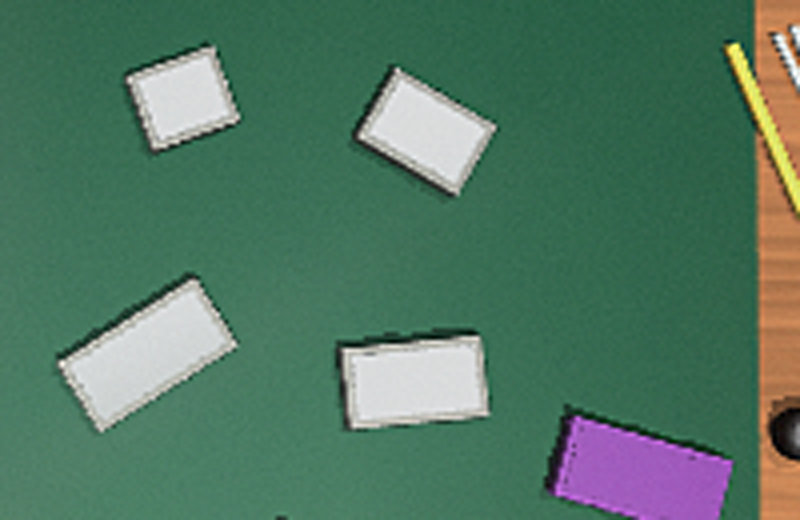

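The crop confirms four grey cases with white panels, and their measured lengths are 112, 97, 80 and 64 mm, so all of a, b, c and d are present. The two views agree within about 4 mm. Next is the rack pose.

```bash
cat >> h.py <<'E'
def rackfit(n,im,d):
    W=cloud(n,d); hsv=cv2.cvtColor(im,cv2.COLOR_BGR2HSV)
    m=(hsv[...,1]<90)&(W[...,0]>.4)&(W[...,0]<.65)&(W[...,1]>-.06)&(W[...,1]<.36)&(d>0)&(W[...,2]>.005)&(W[...,2]<.14)
    k,l,s,c=cv2.connectedComponentsWithStats(m.astype(np.uint8)); i=l[(np.array([0])),0][0]
    # component containing most points below .55 in x
    best=max(range(1,k),key=lambda i:s[i,4]*(np.median(W[l==i][:,0])<.57))
    return W[l==best]
E
python3 - <<'E'
from h import *
for n in("top","side"):
    im=cv2.imread(f"pics/{n}0.png"); d=np.load(f"pics/{n}0.npy")
    p=rackfit(n,im,d); b=p[(p[:,2]<.02)]
    (cx,cy),(w,h),a=cv2.minAreaRect((b[:,:2]*1000).astype(np.float32)); print(n,cx,cy,w,h,a,np.median(b[:,2]))
    if w<h: a-=90
    ax=np.array([np.cos(np.radians(a)),np.sin(np.radians(a))]); 
    if ax[1]>0: ax=-ax
    ay=np.array([-ax[1],ax[0]]); c=np.array([cx,cy])/1e3
    o=c-ax*.130  # centre of base at x=130mm
    print(" origin",o,"yaw",np.degrees(np.arctan2(ax[1],ax[0])))
    q=p[:,:2]-o; X=q@ax*1e3; Y=q@ay*1e3; Z=p[:,2]*1e3
    for nm,zl,zh in(("end",79,90),("stop",70,79),("blk",49,57),("lever",40,49)):
        m=(Z>zl)&(Z<zh); print(" ",nm,m.sum(),"X",np.percentile(X[m],[2,50,98]).round(1),"Y",np.percentile(Y[m],[2,50,98]).round(1),"Z",np.median(Z[m]).round(1))
E
```

```text
top 545.3970336914062 157.9811553955078 81.67826080322266 332.6897277832031 10.585521697998047 0.013232093074077689
 origin [0.52151565 0.28576879] yaw -79.41447830200195
  end 116 X [-8.  -1.5 58. ] Y [-31.7   1.4  29.7] Z 82.4
  stop 116 X [-3.9 51.7 58.9] Y [-31.1  -2.   28.5] Z 75.8
  blk 365 X [-19.8  88.9 163.8] Y [-29.4  -2.   27.2] Z 53.8
  lever 65 X [ -3.2  59.7 111.3] Y [-32.2  -7.3  28.4] Z 45.8
side 542.152099609375 152.69869995117188 84.5338363647461 332.9183044433594 10.604536056518555 0.011168987319186363
 origin [0.51822831 0.2804784 ] yaw -79.39546394348145
  end 50 X [-11.4  -4.9   4.8] Y [-29.8  -2.2  31.3] Z 81.2
  stop 129 X [-9.4 47.9 58.2] Y [-31.4  -1.5  30.7] Z 74.9
  blk 361 X [ -4.7  87.2 179.4] Y [-29.9  -2.4  27.8] Z 52.8
  lever 165 X [ -4.6  61.3 172. ] Y [-31.8  -8.4  25.6] Z 45.5
```

```bash
cat >> h.py <<'E'
YAW=np.radians(-79.4); O=np.array([.520,.283,0.])
RX=np.array([np.cos(YAW),np.sin(YAW),0]); RY=np.array([-RX[1],RX[0],0]); Z=np.array([0,0,1.])
def rw(x,y,z): return O+x*RX+y*RY+z*Z
def eul(t,y):
    t=t/np.linalg.norm(t); y=y-t*(y@t); y/=np.linalg.norm(y)
    return Rot.from_matrix(np.stack([np.cross(y,t),y,t],1)).as_euler('xyz')
PX,PZ=.040,.044
def levertip(s,th): 
    a=th+np.arcsin(4/86.); return s+PX+.086*np.cos(a), PZ+.086*np.sin(a)
C={'a':(.4465,-.152,-57.4,.112),'b':(.430,-.3335,-83.3,.096),'c':(.6015,-.341,60.6,.080),'d':(.623,-.1745,-70.3,.064)}
def ik(p,e): return solver.inverse_kinematics(list(p),list(e))
E
python3 - <<'E'
from h import *
S=.047
print("lever")
for th in(0,.5,.95):
    x,z=levertip(S,th)
    for rot in(0,1):
        t=-Z if not rot else np.sin(th)*RX-np.cos(th)*Z
        for sg in(1,-1):
            e=eul(t,sg*RY); q=ik(rw(x,0,z)+.005*t,e); print(th,rot,sg,None if q is None else np.round(q,2))
print("rack")
for al in(30,45,60):
  a=np.radians(al); t=-np.cos(a)*RX-np.sin(a)*Z
  for sg in(1,-1):
    e=eul(t,sg*RY)
    for x,z in((.02,.1),(.09,.06),(.09,.15)):
      q=ik(rw(x,0,z)+.011*t,e); print(al,sg,x,None if q is None else np.round(q,2))
print("cases")
for k,(cx,cy,an,L) in C.items():
  for s in(1,-1):
    xc=s*np.array([np.cos(np.radians(an)),np.sin(np.radians(an)),0]); yc=np.cross(Z,xc)
    for al in(30,45):
      a=np.radians(al); t=-np.cos(a)*Z+np.sin(a)*xc
      r=[]
      for sg in(1,-1):
        q=ik(np.array([cx,cy,.0])-xc*.02+Z*.015,eul(t,sg*yc)); r.append(None if q is None else np.round(q,2).tolist())
      print(k,s,al,r)
E
```

```text
lever
0 0 1 [ 0.08  0.55  1.77 -0.    0.81 -0.11]
0 0 -1 None
0 1 1 [ 0.08  0.55  1.77 -0.    0.81 -0.11]
0 1 -1 None
0.5 0 1 [ 0.1   0.49  1.75 -0.    0.9  -0.08]
0.5 0 -1 None
0.5 1 1 [ 0.4   0.59  1.7  -0.57  1.05  0.56]
0.5 1 -1 [ 0.4   0.59  1.7  -0.57  1.05 -2.58]
0.95 0 1 [ 0.15  0.46  1.72 -0.    0.96 -0.04]
0.95 0 -1 None
0.95 1 1 [ 0.63  0.76  1.58 -0.84  1.41  0.85]
0.95 1 -1 [ 0.63  0.76  1.58 -0.84  1.41 -2.29]
rack
30 1 0.02 [-0.18  0.78  1.77  0.98  1.32 -1.01]
30 1 0.09 [-0.29  0.86  1.72  0.91  1.36 -1.07]
30 1 0.09 [-0.29  0.71  1.72  0.89  1.45 -0.95]
30 -1 0.02 [-0.18  0.78  1.77  0.98  1.32  2.13]
30 -1 0.09 [-0.29  0.86  1.72  0.91  1.36  2.07]
30 -1 0.09 [-0.29  0.71  1.72  0.89  1.45  2.19]
45 1 0.02 [-0.09  0.65  1.79  0.84  1.14 -0.82]
45 1 0.09 [-0.21  0.73  1.76  0.79  1.16 -0.91]
45 1 0.09 [-0.21  0.58  1.73  0.75  1.29 -0.78]
45 -1 0.02 [-0.09  0.65  1.79  0.84  1.14  2.33]
45 -1 0.09 [-0.21  0.73  1.76  0.79  1.16  2.23]
45 -1 0.09 [-0.21  0.58  1.73  0.75  1.29  2.36]
60 1 0.02 [ 0.04  0.55  1.78  0.63  1.   -0.55]
60 1 0.09 [-0.08  0.62  1.78  0.62  0
[... 568 characters left out ...]
93, 1.31, 0.31, 1.63, 1.91], [-1.01, 0.93, 1.31, 0.31, 1.63, -1.23]]
c 1 30 [[-0.9, 0.81, 1.42, 0.53, 1.18, 2.49], [-0.9, 0.81, 1.42, 0.53, 1.18, -0.66]]
c 1 45 [[-0.99, 0.92, 1.36, 0.7, 1.36, 2.34], [-0.99, 0.92, 1.36, 0.7, 1.36, -0.81]]
c -1 30 [[-0.33, 0.81, 1.42, -0.59, 1.09, 0.51], [-0.33, 0.81, 1.42, -0.59, 1.09, -2.63]]
c -1 45 [[-0.23, 0.91, 1.36, -0.79, 1.26, 0.7], [-0.23, 0.91, 1.36, -0.79, 1.26, -2.44]]
d 1 30 [[-0.1, 0.67, 1.83, -0.91, 0.61, 0.32], [-0.1, 0.67, 1.83, -0.91, 0.61, -2.82]]
d 1 45 [None, None]
d -1 30 [[-0.57, 0.88, 1.25, 0.31, 1.45, 2.12], [-0.57, 0.88, 1.25, 0.31, 1.45, -1.03]]
d -1 45 [[-0.63, 1.01, 1.09, 0.41, 1.72, 2.08], [-0.63, 1.01, 1.09, 0.41, 1.72, -1.06]]
```

```bash
cat > lev.py <<'E'
from h import *
S=.047
x,z=levertip(S,0); e=eul(-Z,RY)
arm.goto(list(rw(x,0,.16)),list(e)); print(arm.get_clock())
arm.line_to(list(rw(x,0,z-.004)),max_speed=.12,contact_N=8)
print("down",arm.get_tool_pos(),arm.get_contact_force())
jaws.gripper_to(0.0); print("grip",arm.get_grip_width(),arm.get_contact_force(),arm.get_clock())
for th in np.linspace(0,.95,7)[1:]:
    x,z=levertip(S,th); t=np.sin(th)*RX-np.cos(th)*Z
    arm.line_to(list(rw(x,0,z)+.004*t),list(eul(t,RY)),max_speed=.08)
    print(round(th,2),np.round(arm.get_contact_force(),1),round(arm.get_grip_width(),3))
print(arm.get_clock())
im,d=capture("side"); cv2.imwrite("pics/side1.png",im); cv2.imwrite("pics/side1c.png",cv2.resize(im[60:260,130:330],None,fx=3,fy=3))
E
python3 lev.py
```

```text
2.1667
down [0.55241768 0.11314622 0.04460582] [ 0.52956165 -0.53512087  0.70666797]
grip 0.29330116942443896 [3.85757097 1.02525194 2.9616489 ] 3.8583
0.16 [ 4.4 -2.2  1.3] 0.288
0.32 [ 5.5 -2.2  2.6] 0.289
0.48 [4.7 1.8 0.1] 0.29
0.63 [5.5 2.2 0.8] 0.291
0.79 [5.6 3.  1. ] 0.289
0.95 [ 6.5  4.7 -4.4] 0.287
5.8083
```

View pics/side1c.png

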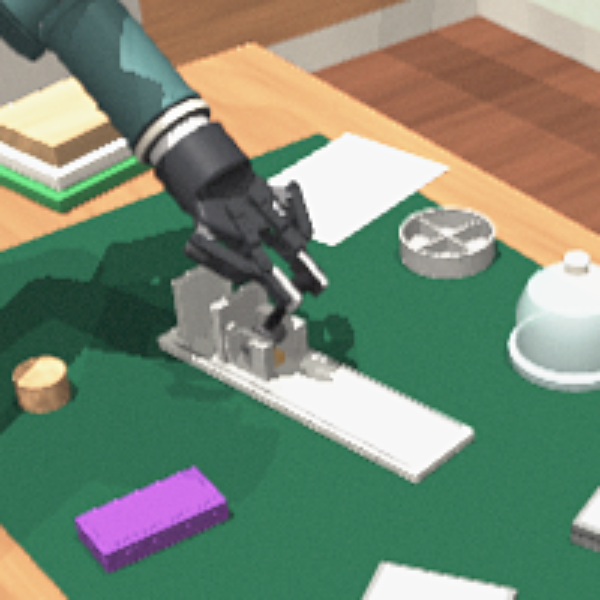

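The side view shows the lever raised, with its black tip held in the jaws near (290,310) of the crop. While it is held I'll pull the stop back along the rack.

```bash
python3 - <<'E'
from h import *
p=np.array(arm.get_tool_pos())
print(arm.line_to(list(p+.168*RX),max_speed=.12,contact_N=25), arm.get_contact_force(), (np.array(arm.get_tool_pos())-p)@RX)
jaws.gripper_to(.7); 
p=np.array(arm.get_tool_pos()); t=Rot.from_euler('xyz',arm.get_tcp_rot()).as_matrix()[:,2]
arm.line_to(list(p-.08*t),max_speed=.15)
arm.goto([.42,.1,.30],list(eul(-Z,RY)))
print(arm.get_clock(),arm.get_grip_width())
for n in("side","top"):
    im,d=capture(n); cv2.imwrite(f"pics/{n}2.png",im); np.save(f"pics/{n}2.npy",d)
    for o in cases(n,im,d): print(" ",[round(float(x),3) for x in o[:6]],o[6:])
    p=rackfit(n,im,d); q=p-O; X=q@RX*1e3; Y=q@RY*1e3; Zz=p[:,2]*1e3
    for nm,zl,zh in(("end",79,90),("stop",70,79),("hi",95,135)):
        m=(Zz>zl)&(Zz<zh)&((X<40) if nm=="end" else (X>150)); print(" ",nm,m.sum(),"X",np.percentile(X[m],[2,50,98]).round(1),"Y",np.percentile(Y[m],[2,50,98]).round(1),"Z",np.median(Zz[m]).round(1)) if m.sum() else None
E
```

```text
Traceback (most recent call last):
rig.PlanningError: the arm cannot follow that straight line within its joint ranges
```

```bash
python3 - <<'E'
from h import *
x,z=levertip(.047,.95)
for tl in(.95,.7,.5,.3,0,-.3):
    t=np.sin(tl)*RX-np.cos(tl)*Z
    print(tl,[None if (q:=ik(rw(x+dx,0,z)+.004*t,eul(t,RY))) is None else np.round(q,2).tolist() for dx in(0,.08,.167)])
E
```

```text
0.95 [[0.63, 0.76, 1.58, -0.84, 1.41, 0.85], [0.51, 0.73, 1.67, -0.92, 1.31, 0.85], None]
0.7 [[0.54, 0.64, 1.63, -0.69, 1.25, 0.71], [0.41, 0.61, 1.7, -0.76, 1.15, 0.66], [0.26, 0.59, 1.76, -0.83, 1.05, 0.61]]
0.5 [[0.45, 0.56, 1.66, -0.54, 1.12, 0.55], [0.31, 0.53, 1.72, -0.58, 1.04, 0.47], [0.16, 0.52, 1.75, -0.63, 0.96, 0.36]]
0.3 [[0.34, 0.5, 1.69, -0.35, 1.03, 0.34], [0.2, 0.48, 1.73, -0.37, 0.97, 0.23], [0.04, 0.47, 1.74, -0.38, 0.92, 0.09]]
0 [[0.15, 0.45, 1.72, -0.0, 0.97, -0.04], [0.01, 0.45, 1.72, -0.0, 0.96, -0.18], [-0.14, 0.47, 1.7, 0.0, 0.98, -0.33]]
-0.3 [[-0.04, 0.48, 1.73, 0.34, 1.03, -0.42], [-0.17, 0.49, 1.7, 0.32, 1.08, -0.53], [-0.31, 0.52, 1.64, 0.29, 1.14, -0.64]]
```

```bash
python3 - <<'E'
from h import *
jaws.gripper_to(.5)
x,z=levertip(.047,.95); t=np.sin(.5)*RX-np.cos(.5)*Z; e=list(eul(t,RY))
arm.line_to(list(rw(x,0.001,z)+.004*t),e,max_speed=.03)
jaws.gripper_to(0); print(arm.get_grip_width(),arm.get_contact_force(),arm.get_clock())
p=np.array(arm.get_tool_pos())
print(arm.line_to(list(p+.168*RX),max_speed=.12,contact_N=25), arm.get_contact_force(), (np.array(arm.get_tool_pos())-p)@RX)
jaws.gripper_to(.7); 
p=np.array(arm.get_tool_pos())
arm.line_to(list(p-.08*t),max_speed=.15)
arm.goto([.35,.25,.30],list(eul(-Z,RY)))
print(arm.get_clock(),arm.get_grip_width())
for n in("side","top"):
    im,d=capture(n); cv2.imwrite(f"pics/{n}2.png",im); np.save(f"pics/{n}2.npy",d)
    for o in cases(n,im,d): print(" ",[round(float(x),3) for x in o[:6]],o[6:])
    p=rackfit(n,im,d); q=p-O; X=q@RX*1e3; Y=q@RY*1e3; Zz=p[:,2]*1e3
    for nm,zl,zh in(("end",79,90),("stop",70,79),("hi",95,135)):
        m=(Zz>zl)&(Zz<zh)&((X<40) if nm=="end" else (X>150)); print(" ",nm,m.sum(),"X",np.percentile(X[m],[2,50,98]).round(1),"Y",np.percentile(Y[m],[2,50,98]).round(1),"Z",np.median(Zz[m]).round(1)) if m.sum() else None
E
```

```text
0.2925360997240229 [ 3.33947628 -1.85768974  0.76590259] 7.0667
False [ 2.31432148  2.14454852 -5.13569732] 0.16758564285768382
10.9833 0.7013733359771832
  [0.725, 0.014, 70.526, 22.797, -63.062, 0.02] ((np.int64(316), np.int64(182)), np.int32(163))
  [0.564, 0.02, 86.16, 52.797, -4.189, 0.018] ((np.int64(267), np.int64(205)), np.int32(211))
  [0.621, -0.176, 66.22, 61.834, -69.156, 0.021] ((np.int64(336), np.int64(233)), np.int32(475))
  [0.445, -0.153, 113.276, 60.821, -56.625, 0.021] ((np.int64(275), np.int64(261)), np.int32(962))
  [0.6, -0.343, 85.19, 56.832, 59.386, 0.021] ((np.int64(383), np.int64(275)), np.int32(750))
  [0.429, -0.335, 98.52, 58.755, -82.987, 0.021] ((np.int64(325), np.int64(312)), np.int32(1112))
  end 53 X [-9.1 -1.6  4.7] Y [-35.2  -4.1  27.3] Z 81.4
  stop 96 X [208.8 218.3 272.5] Y [-31.4  -5.9  29.6] Z 74.7
  hi 76 X [282.1 300.  306.7] Y [-15.1  -5.9  12. ] Z 119.7
  [0.624, -0.173, 64.122, 56.469, -69.704, 0.023] ((np.int64(315), np.int64(174)), np.int32(478))
  [0.602, -0.34, 79.992, 56.56, 60.34, 0.023] ((np.int64(376), np.int64(183)), np.int32(612))
  [0.448, -0.15, 112.131, 56.183, -57.28, 0.023] ((np.int64(306), np.int64(238)), np.int32(846))
  [0.431, -0.332, 97.418, 55.907, -83.68, 0.023] ((np.int64(373), np.int64(245)), np.int32(732))
  end 94 X [-10.9  -5.2  -0.4] Y [-29.8   1.8  31.5] Z 83.4
  stop 85 X [207.7 213.8 259.4] Y [-29.9   3.1  31.6] Z 75.9
  hi 95 X [275.5 292.4 302.9] Y [-11.2   1.2  13.7] Z 122.7
```

View pics/side2.png

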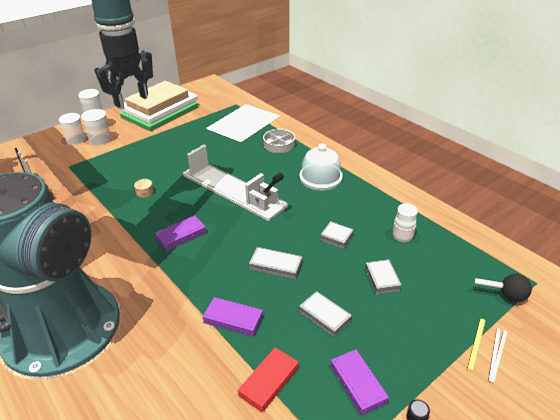

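The side view shows the stop slid back to about 0.212, with its plate near (258,192) and the raised lever tip at (277,178). The cases haven't moved. Next I'll pick case a at 45°, so that one 90° turn stands it up with the lid towards the stop.

```bash
cat >> h.py <<'E'
LEN={'a':112,'b':96,'c':80,'d':64}; SG={'a':-1,'b':-1,'c':1,'d':-1}; X0={'a':.005,'b':.0305,'c':.056,'d':.0815}
AL=np.radians(45); W0=.016
def find(k,save=None,**kw):
    im,d=capture("top")
    if save: cv2.imwrite(save,im)
    o=[o for o in cases("top",im,d,**kw) if abs(o[2]-LEN[k])<6 and abs(o[3]-56)<5 and o[7]>350]
    print(k,[[round(float(v),3) for v in q[:6]]+list(q[6]) for q in o])
    return o[0][0]-.0012,o[0][1]-.0015,o[0][4]
def tl(al=AL): return -np.cos(al)*RX-np.sin(al)*Z
def u_of(k): return min(.02,LEN[k]/2000-.018)
def pick(k,c=None,sg=None):
    cx,cy,an=c or find(k); s=sg or SG[k]
    xc=s*np.array([np.cos(np.radians(an)),np.sin(np.radians(an)),0]); yc=np.cross(Z,xc)
    t=-np.cos(AL)*Z+np.sin(AL)*xc
    p=np.array([cx,cy,W0])-xc*u_of(k)
    # jaw sign: keep j6 near the rack's one
    best=None
    for y in(1,-1):
        q=ik(p,eul(t,y*yc)); qr=ik(rw(.1,0,.25),eul(tl(),y*RY))
        if q is None or qr is None: continue
        sc=abs(np.array(q)[5])
        if best is None or sc<best[0]: best=(sc,y)
    y=best[1]; e=list(eul(t,y*yc))
    jaws.gripper_to(.9)
    arm.goto(list(p-.10*t),e); print("clearance ok",arm.get_clock())
    hit=arm.line_to(list(p),max_speed=.12,contact_N=8); print("hit",hit,"tcp",np.round(arm.get_tool_pos(),4),"want",np.round(p,4))
    jaws.gripper_to(0); print("grip",round(arm.get_grip_width()*85,1),np.round(arm.get_contact_force(),1))
    q=np.array(arm.get_tool_pos()); arm.line_to(list(q+.10*Z),max_speed=.15)
    print("lifted",round(arm.get_grip_width()*85,1),np.round(arm.get_contact_force(),1),arm.get_clock())
    return y
def over(k,y,pic):
    e=list(eul(tl(),y*RY)); x=X0[k]+W0
    arm.goto(list(rw(x+.0,.001,.012+LEN[k]/2000+u_of(k)+.11)),e)
    print("over",round(arm.get_grip_width()*85,1),np.round(arm.get_contact_force(),1),arm.get_clock())
    im,d=capture("side"); cv2.imwrite(pic,cv2.resize(im[60:240,130:330],None,fx=4,fy=3.3)); 
def put(k):
    x=X0[k]+W0; zt=.012+LEN[k]/2000+u_of(k); 
    hit=arm.line_to(list(rw(x,.001,zt+.012)),max_speed=.12,contact_N=10)
    if hit: print("EARLY",arm.get_tool_pos(),zt); return False
    hit=arm.line_to(list(rw(x,.001,zt-.006)),max_speed=.03,contact_N=5)
    print("put hit",hit,"dz",round((arm.get_tool_pos()[2]-zt)*1e3,1),np.round(arm.get_contact_force(),1))
    return True
def leave(pic):
    jaws.gripper_to(.85); q=np.array(arm.get_tool_pos())
    arm.line_to(list(q-.03*tl()),max_speed=.08); arm.line_to(list(q+.17*Z+.05*RX),max_speed=.2)
    im,d=capture("side"); cv2.imwrite(pic,cv2.resize(im[100:240,130:330],None,fx=4,fy=4)); print(arm.get_clock())
E
python3 - <<'E'
from h import *
import json
y=pick('a'); over('a',y,"pics/a_over.png"); print(y)
E
```

```text
a [[0.448, -0.15, 111.876, 56.052, -57.392, 0.023, np.int64(306), np.int64(238)]]
clearance ok 13.4333
hit False tcp [ 0.4582 -0.1686  0.0163] want [ 0.4575 -0.168   0.016 ]
grip 54.3 [ 1.4 -3.2  5.1]
lifted 54.1 [ 0.2  0.7 -1.3] 15.5667
over 53.9 [ 0.6  0.1 -1.7] 18.7333
-1
```

View pics/a_over.png

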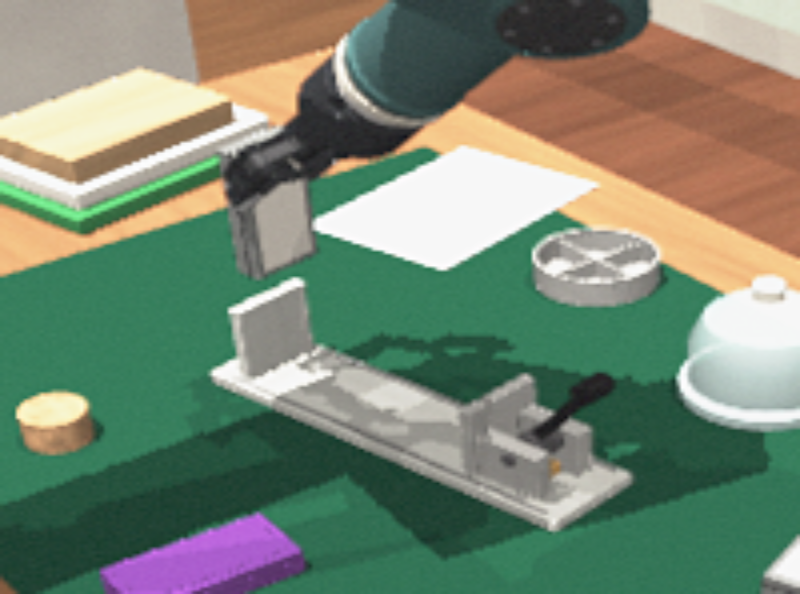

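Case a hangs upright in the jaws at (275,225), with its white lid facing the stop at (500,430). I'll lower it.

```bash
python3 - <<'E'
from h import *
if put('a'): leave("pics/a_put.png")
E
```

```text
put hit True dz -0.2 [ 0.5 -0.3  3.7]
22.0167
```

View pics/a_put.png

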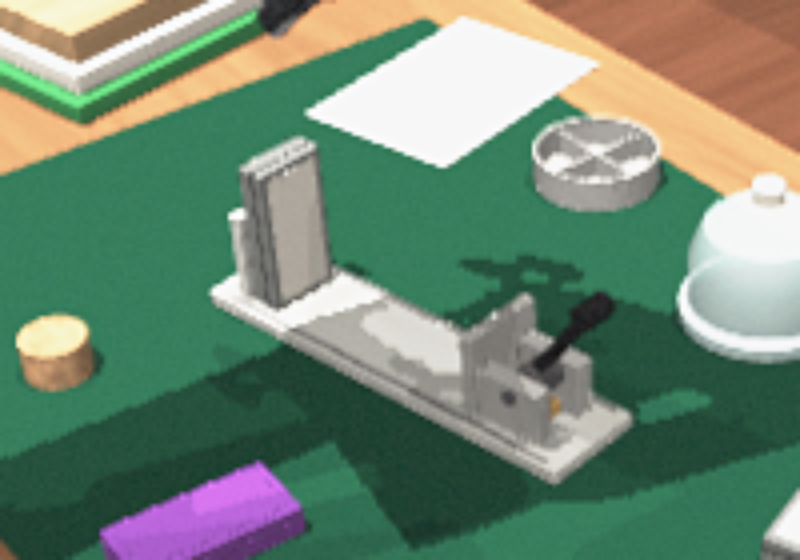

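Case a stands at (290,220) in front of the fixed end, lid towards the stop. Case b is next.

```bash
python3 - <<'E'
from h import *
y=pick('b'); over('b',y,"pics/b_over.png")
E
```

```text
b [[0.431, -0.332, 96.806, 56.049, -83.404, 0.023, np.int64(373), np.int64(245)]]
clearance ok 25.4083
hit False tcp [ 0.4328 -0.3539  0.0164] want [ 0.4324 -0.3531  0.016 ]
grip 54.0 [ 1.2 -4.   5.2]
lifted 54.2 [ 1.1 -0.6 -1.6] 27.5417
over 53.9 [ 0.   0.1 -0.8] 30.5833
```

View pics/b_over.png

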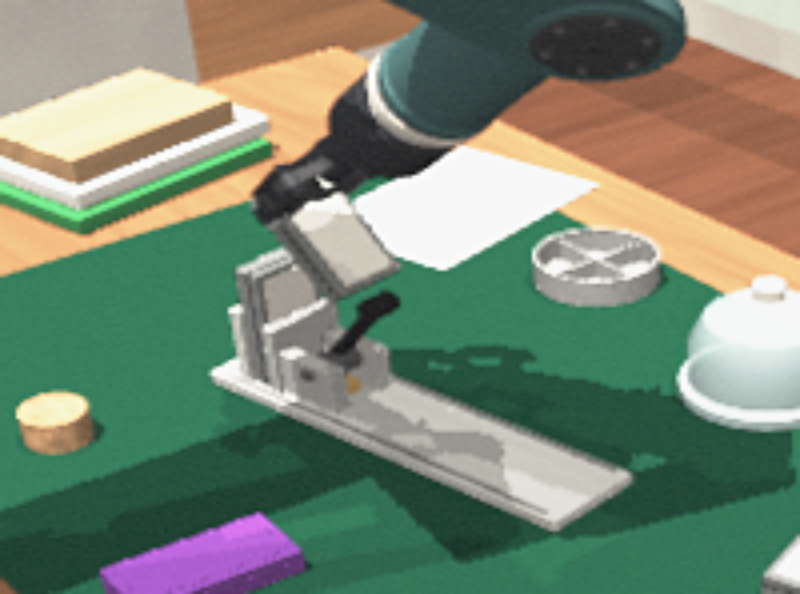

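The crop shows two faults. Case b hangs about 40° out of line at (345,240), and the stop has been swept back to (300,350), next to case a. The low joint-space move must have dragged b across the lever. I'll lift clear, check, and lay b down again to regrasp it.

```bash
python3 - <<'E'
from h import *
q=np.array(arm.get_tool_pos()); arm.line_to(list(q+.10*Z),max_speed=.15)
im,d=capture("side"); cv2.imwrite("pics/s5.png",cv2.resize(im[20:240,130:350],None,fx=2.7,fy=2.7))
im,d=capture("top"); cv2.imwrite("pics/t5.png",cv2.resize(im[130:270,110:300],None,fx=4,fy=4))
np.save("pics/t5.npy",d)
W=cloud("top",d); q=W-O; X=q@RX; Y=q@RY; z=W[...,2]
for nm,zl,zh in(("a top",.115,.13),):
    m=(z>zl)&(z<zh)&(X>-.02)&(X<.05)&(abs(Y)<.05); print(nm,m.sum(),np.percentile(X[m],[2,50,98]),np.percentile(Y[m],[2,50,98]))
print(arm.get_clock(),arm.get_grip_width()*85)
E
```

```text
a top 8 [0.00164716 0.00445613 0.01085462] [-0.02758078 -0.0260891  -0.0250668 ]
31.55 54.18361653600422
```

View pics/s5.png

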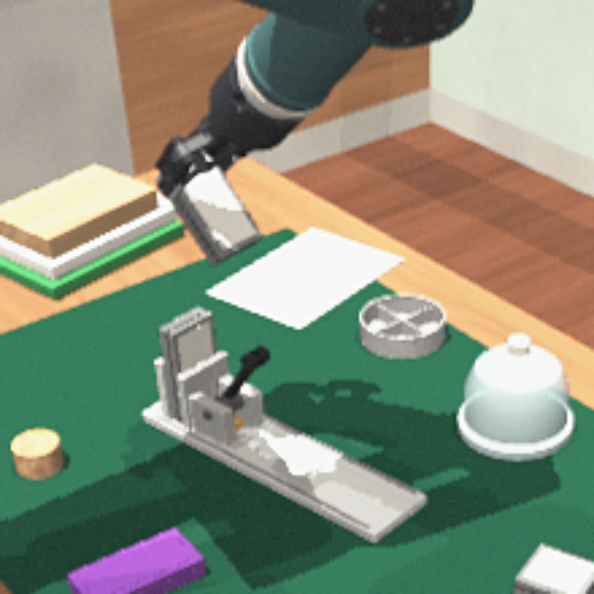

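View pics/t5.png

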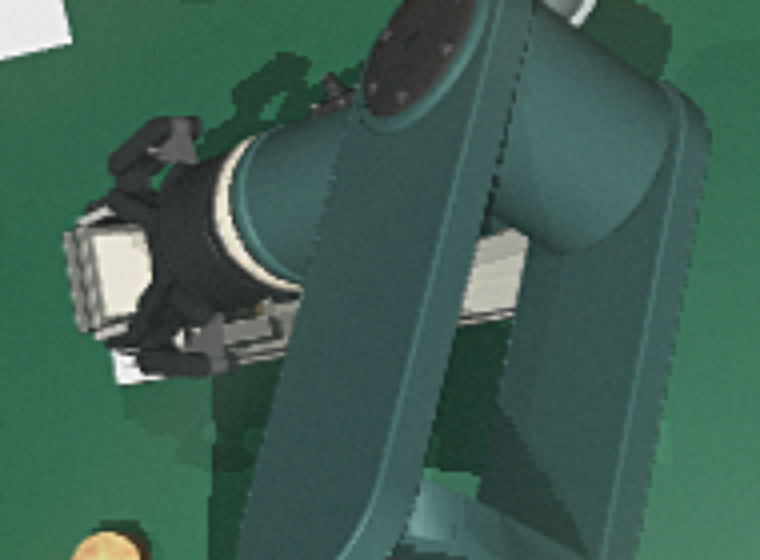

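```bash
python3 - <<'E'
from h import *
im,d=capture("side"); W=cloud("side",d)
tcp=np.array(arm.get_tool_pos())
r=np.linalg.norm(W-tcp,axis=-1); hsv=cv2.cvtColor(im,cv2.COLOR_BGR2HSV)
m=(r<.1)&(hsv[...,2]>150)&(hsv[...,1]<60); p=W[m]
v,u=np.where(m); print(len(p),u.min(),u.max(),v.min(),v.max())
# ransac plane
rng=np.random.default_rng(0); best=(0,)
for _ in range(400):
    a,b,c=p[rng.choice(len(p),3,False)]; n=np.cross(b-a,c-a); 
    if np.linalg.norm(n)<1e-7: continue
    n/=np.linalg.norm(n); k=(abs((p-a)@n)<.003).sum()
    if k>best[0]: best=(k,n,a)
i=abs((p-best[2])@best[1])<.003; q=p[i]; n=np.linalg.svd(q-q.mean(0))[2][2]; n*=np.sign(n[2])
print(i.sum(),"n rack",n@RX,n@RY,n[2],"tilt up deg",np.degrees(np.arctan2(n[2],n@RX)),"cent rel tcp rack",(q.mean(0)-tcp)@RX,(q.mean(0)-tcp)@RY,(q.mean(0)-tcp)[2])
s=(q-tcp)@(np.cross(n,RY)); print("extent along length",np.percentile(s,[1,99]),"offset along n",np.median((q-tcp)@n))
E
```

```text
452 190 224 76 112
380 n rack 0.7276324523304599 0.05084037552235888 0.6840806023651792 tilt up deg 43.23296526489664 cent rel tcp rack 0.03465952144668937 4.336869847455195e-05 -0.02007065482380166
extent along length [-0.07285156  0.00550766] offset along n 0.011486994860418539
```

```bash
python3 - <<'E'
from h import *
R=Rot.from_euler('xyz',arm.get_tcp_rot()).as_matrix()
print("toolx in rack",R[:,0]@RX,R[:,0]@RY,R[:,0][2])
s=np.sign(R[:,0]@RX)
xd=np.array([-.5,.866,0])
xt=s*xd; y=np.cross(-Z,xt); e=list(eul(-Z,y))
p=np.array([.46,-.17,.28]); print(ik(p,e))
arm.goto(list(p),e); print(arm.get_tool_pos(),arm.get_grip_width()*85,arm.get_clock())
p[2]=.014; print(arm.line_to(list(p),max_speed=.12,contact_N=6),arm.get_tool_pos(),arm.get_contact_force())
jaws.gripper_to(.9); q=np.array(arm.get_tool_pos()); arm.line_to(list(q+.25*Z),max_speed=.2)
im,d=capture("side"); cv2.imwrite("pics/s6.png",im)
E
```

```text
toolx in rack 0.7067336487361568 -0.001662380133929702 -0.7074777637752079
[-0.49495906  0.16147898  1.68231015  0.          1.29780352 -1.01857054]
[ 0.46001471 -0.16982227  0.27992196] 53.992564609436094 34.6333
False [ 0.46034498 -0.17017413  0.01442054] [-0.08806137 -0.18998684 -0.86020945]
```

View pics/s6.png

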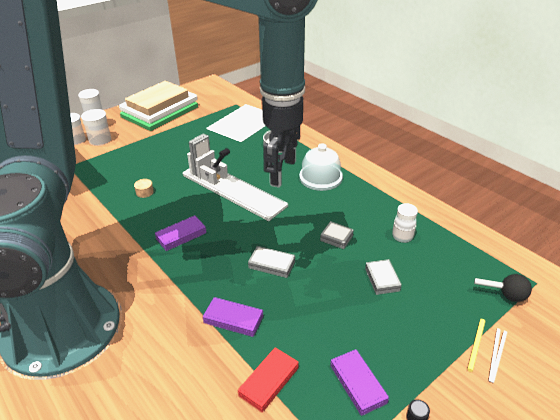

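Case b lies flat again at (272,261), and the stop is close to case a at (212,172). I'll measure the lever tip and pull the stop back again.

```bash
python3 - <<'E'
from h import *
arm.goto([.35,.0,.32],list(eul(-Z,RY)))
for n in("side","top"):
    im,d=capture(n); cv2.imwrite(f"pics/{n}7.png",cv2.resize(im[130:240,110:300],None,fx=4,fy=4))
    W=cloud(n,d); q=W-O; X=q@RX*1e3; Y=q@RY*1e3; z=W[...,2]*1e3; hsv=cv2.cvtColor(im,cv2.COLOR_BGR2HSV)
    for nm,zl,zh,x0 in(("end",79,90,-20),("atop",118,130,-10),("stop",70,79,25),("tip",95,135,80)):
        m=(z>zl)&(z<zh)&(X>x0)&(X<x0+(40 if nm in("end","atop") else 120))&(abs(Y)<45)
        if nm=="tip": m&=hsv[...,2]<90
        print(n,nm,m.sum(),"X",np.percentile(X[m],[2,50,98]).round(1),"Y",np.percentile(Y[m],[2,50,98]).round(1),"Z",np.median(z[m]).round(1)) if m.sum() else None
print(arm.get_clock())
E
```

```text
side end 27 X [-7.3  9.1 19.7] Y [-33.4 -28.8  26.8] Z 82.1
side atop 115 X [ 0.6 15.9 25.2] Y [-30.4  -4.8  25.5] Z 122.7
side stop 77 X [25.4 32.4 85.3] Y [-35.4  -5.7  30.4] Z 75.0
side tip 76 X [ 96.6 113.5 120.2] Y [-15.9  -6.7  12.1] Z 118.9
top end 10 X [-9.9 -4.2 15.1] Y [-29.8 -27.9 -26.2] Z 83.7
top atop 204 X [-0.2 11.2 21.5] Y [-26.9  -0.4  27.1] Z 124.8
top stop 63 X [25.1 30.2 75.3] Y [-28.9   0.1  30.7] Z 75.9
top tip 81 X [ 88.3 106.3 115.9] Y [-11.1   1.5  13. ] Z 123.9
39.75
```

View pics/top7.png

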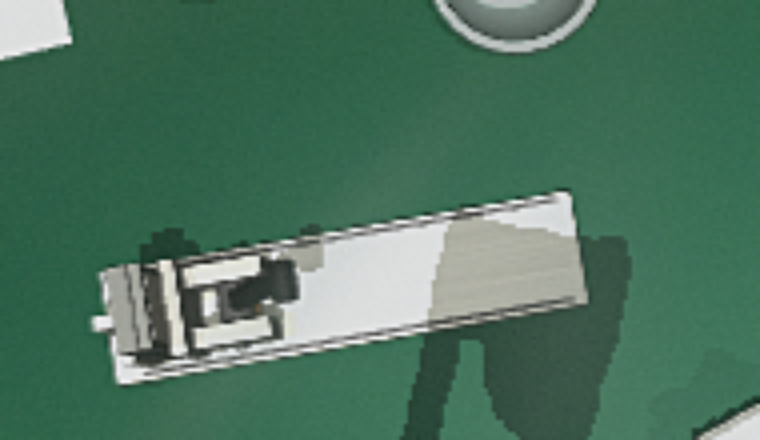

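```bash
python3 - <<'E'
from h import *
x,z=levertip(.029,.95); t=np.sin(.5)*RX-np.cos(.5)*Z; e=list(eul(t,RY))
P=rw(x,0.001,z)+.004*t
jaws.gripper_to(.6)
arm.goto(list(P-.1*t),e); print(arm.line_to(list(P),max_speed=.1,contact_N=8))
jaws.gripper_to(0); print(arm.get_grip_width(),arm.get_contact_force(),arm.get_clock())
p=np.array(arm.get_tool_pos())
print(arm.line_to(list(p+.185*RX),max_speed=.12,contact_N=25), arm.get_contact_force(), (np.array(arm.get_tool_pos())-p)@RX)
jaws.gripper_to(.7); p=np.array(arm.get_tool_pos())
arm.line_to(list(p-.12*t),max_speed=.15)
arm.goto([.35,.2,.32],list(eul(-Z,RY)))
print(arm.get_clock())
for n in("top","side"):
    im,d=capture(n); cv2.imwrite(f"pics/{n}8.png",im)
    W=cloud(n,d); q=W-O; X=q@RX*1e3; Y=q@RY*1e3; z=W[...,2]*1e3; hsv=cv2.cvtColor(im,cv2.COLOR_BGR2HSV)
    for nm,zl,zh,x0 in(("atop",118,130,-10),("stop",70,79,150),("tip",95,135,200)):
        m=(z>zl)&(z<zh)&(X>x0)&(X<x0+(40 if nm in("end","atop") else 120))&(abs(Y)<45)
        if nm=="tip": m&=hsv[...,2]<90
        print(n,nm,m.sum(),"X",np.percentile(X[m],[2,50,98]).round(1),"Y",np.percentile(Y[m],[2,50,98]).round(1),"Z",np.median(z[m]).round(1)) if m.sum() else None
for k in 'bcd': find(k)
E
```

```text
False
0.28607741756000293 [1.30535936 0.03996203 2.96895832] 42.8083
False [ 2.70974763  0.96911497 -3.12993627] 0.184791343352265
46.975
top atop 205 X [-0.5 10.9 21.7] Y [-27.2  -0.8  27.1] Z 125.0
top stop 90 X [206.3 211.9 258. ] Y [-29.9  -1.   31.9] Z 75.8
top tip 93 X [272.6 290.4 301. ] Y [-11.2   1.4  13. ] Z 122.6
side atop 114 X [ 0.7 14.9 26.6] Y [-31.1  -5.1  24.7] Z 123.0
side stop 86 X [208.2 214.9 268.1] Y [-32.7  -6.2  28.2] Z 74.8
side tip 84 X [280.1 297.8 304.2] Y [-15.5  -6.1  10.6] Z 118.9
b [[0.443, -0.14, 95.748, 56.24, -59.877, 0.023, np.int64(303), np.int64(240)]]
c [[0.602, -0.339, 80.771, 56.772, 61.088, 0.023, np.int64(376), np.int64(183)]]
d [[0.624, -0.173, 64.308, 56.239, -69.752, 0.023, np.int64(315), np.int64(174)]]
```

View pics/side8.png

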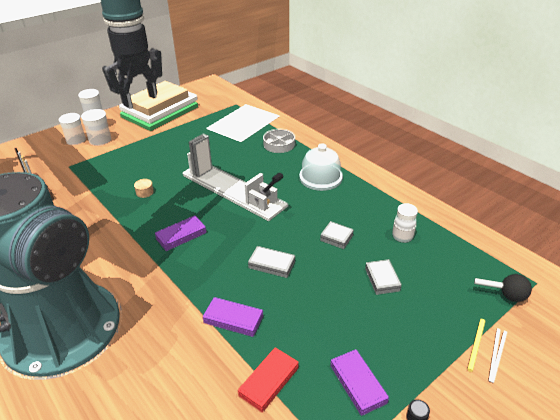

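The stop is back at about 0.213 at (262,190), the lever is up, and case a stands against the fixed end at (200,158). From here I'll use high straight-line transports.

```bash
cat >> h.py <<'E'
def hi_move(p,e):
    try: arm.line_to(list(p),list(e),max_speed=.25)
    except arm.PlanningError:
        print("goto fallback"); arm.goto(list(p),list(e))
def pick(k,c=None,sg=None):
    cx,cy,an=c or find(k); s=sg or SG[k]
    xc=s*np.array([np.cos(np.radians(an)),np.sin(np.radians(an)),0]); yc=np.cross(Z,xc)
    t=-np.cos(AL)*Z+np.sin(AL)*xc
    p=np.array([cx,cy,W0])-xc*u_of(k)
    y=min((1,-1),key=lambda y:abs(ik(p,eul(t,y*yc))[5])); e=list(eul(t,y*yc))
    jaws.gripper_to(.9); a=p-.10*t; ah=a.copy(); ah[2]=.26
    arm.goto(list(ah),e); arm.line_to(list(a),max_speed=.25)
    hit=arm.line_to(list(p),max_speed=.12,contact_N=8); print("hit",hit,"tcp",np.round(arm.get_tool_pos(),4),"want",np.round(p,4))
    jaws.gripper_to(0); print("grip",round(arm.get_grip_width()*85,1),np.round(arm.get_contact_force(),1))
    q=np.array(arm.get_tool_pos()); q[2]=.30; arm.line_to(list(q),max_speed=.2)
    print("lifted",round(arm.get_grip_width()*85,1),np.round(arm.get_contact_force(),1),arm.get_clock())
    return y
def over(k,y,pic):
    e=list(eul(tl(),y*RY)); x=X0[k]+W0; zt=.012+LEN[k]/2000+u_of(k)
    hi_move(rw(x,.001,.30),e)
    arm.line_to(list(rw(x,.001,zt+.13)),max_speed=.2)
    print("over",round(arm.get_grip_width()*85,1),np.round(arm.get_contact_force(),1),arm.get_clock())
    im,d=capture("side"); cv2.imwrite(pic,cv2.resize(im[60:240,130:330],None,fx=4,fy=3.3)); 
def leave(pic):
    jaws.gripper_to(.85); q=np.array(arm.get_tool_pos())
    arm.line_to(list(q-.03*tl()),max_speed=.08); q=q+.04*RX; q[2]=.30; arm.line_to(list(q),max_speed=.25)
    im,d=capture("side"); cv2.imwrite(pic,cv2.resize(im[100:240,130:330],None,fx=4,fy=4)); print(arm.get_clock())
E
python3 - <<'E'
from h import *
y=pick('b'); over('b',y,"pics/b_over2.png")
E
```

```text
b [[0.443, -0.14, 95.79, 56.344, -59.622, 0.023, np.int64(303), np.int64(240)]]
hit False tcp [ 0.453  -0.1599  0.0164] want [ 0.4523 -0.1591  0.016 ]
grip 54.6 [ 2.2 -2.7  5.4]
lifted 54.2 [ 0.4 -0.6 -0.1] 52.975
goto fallback
over 53.9 [ 0.5 -0.  -1.1] 56.7583
```

View pics/b_over2.png

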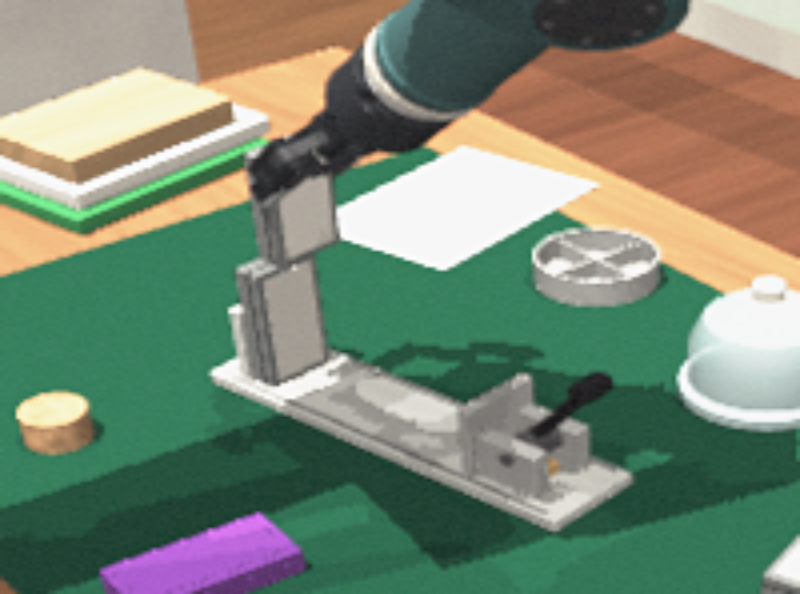

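Case b hangs upright at (295,220), lid towards the stop, with case a and the stop undisturbed. I'll lower b, then pick c.

```bash
python3 - <<'E'
from h import *
if put('b'):
    leave("pics/b_put.png")
    y=pick('c'); over('c',y,"pics/c_over.png")
E
```

```text
put hit True dz -0.0 [0.1 0.7 3.9]
60.2417
c [[0.603, -0.34, 80.094, 57.401, 59.968, 0.023, np.int64(376), np.int64(183)]]
hit True tcp [ 0.5879 -0.3629  0.0238] want [ 0.5915 -0.3586  0.016 ]
grip -0.2 [-1.5 -1.2  3.3]
lifted -0.2 [-0.3  0.   0.7] 67.0
over 0.1 [-0.1  0.5 -0.4] 70.4583
```

View pics/c_over.png

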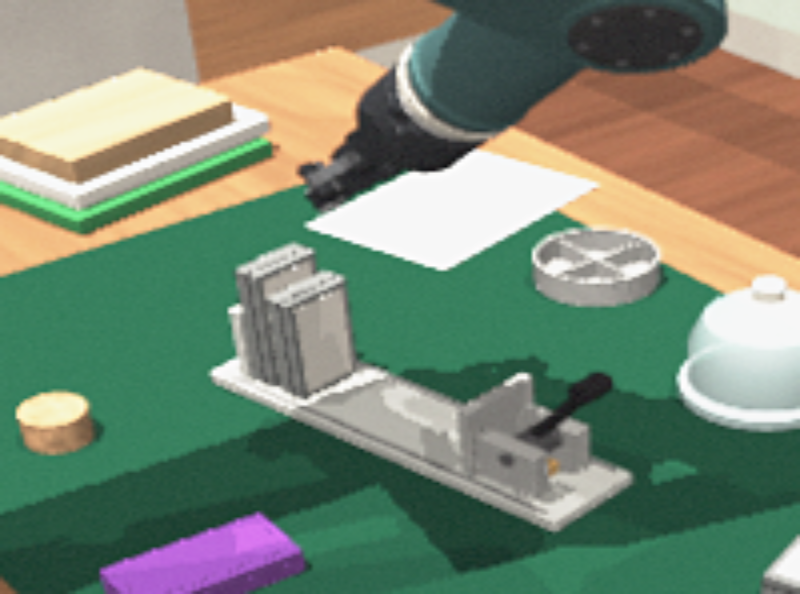

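Case b is placed well at (315,335). The grasp on c missed: the fingers stopped 8 mm high and the jaws closed empty, so c may have been moved. I'll look again.

```bash
python3 - <<'E'
from h import *
q=np.array(arm.get_tool_pos()); q[2]=.28; arm.line_to(list(q),max_speed=.25)
for n in("top","side"):
    im,d=capture(n); cv2.imwrite(f"pics/{n}9.png",im)
    for o in cases(n,im,d): print(n,[round(float(x),3) for x in o[:6]],o[6:])
E
```

```text
top [0.624, -0.172, 63.419, 56.428, -69.751, 0.023] ((np.int64(315), np.int64(174)), np.int32(479))
top [0.586, -0.309, 81.444, 56.502, 78.721, 0.023] ((np.int64(365), np.int64(188)), np.int32(612))
side [0.724, 0.014, 71.265, 24.742, -63.136, 0.02] ((np.int64(315), np.int64(182)), np.int32(157))
side [0.565, 0.025, 75.64, 41.551, -5.599, 0.02] ((np.int64(266), np.int64(204)), np.int32(171))
side [0.621, -0.176, 64.955, 61.517, -70.651, 0.021] ((np.int64(336), np.int64(233)), np.int32(476))
side [0.584, -0.311, 83.983, 58.9, 78.017, 0.021] ((np.int64(367), np.int64(271)), np.int32(743))
```

View pics/top9.png

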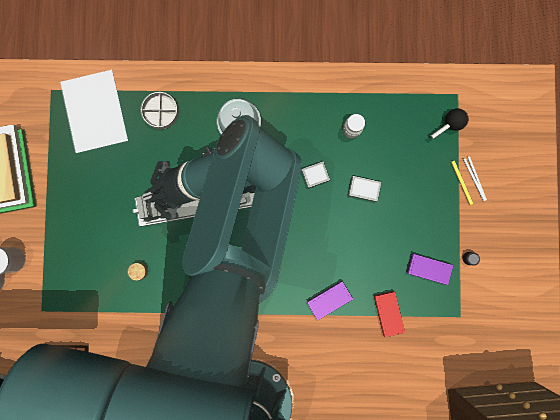

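The knock moved c to (365,188), which is x=0.585, y=−0.310, yaw 78.5°; both views agree. I'll pick it again.

```bash
python3 - <<'E'
from h import *
y=pick('c'); 
if arm.get_grip_width()*85>50: over('c',y,"pics/c_over2.png")
E
```

```text
c [[0.587, -0.308, 80.313, 56.536, 78.362, 0.023, np.int64(365), np.int64(188)]]
hit False tcp [ 0.5818 -0.3302  0.0166] want [ 0.5815 -0.3293  0.016 ]
grip 54.3 [ 0.5 -2.7  4.7]
lifted 54.3 [ 0.4  0.4 -0.6] 78.325
over 54.1 [ 0.2  0.2 -0.6] 81.9833
```

View pics/c_over2.png

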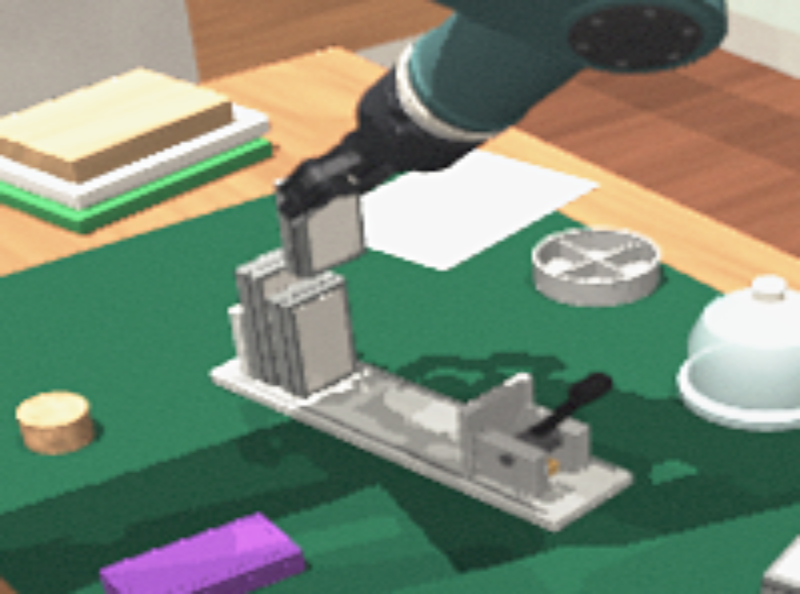

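Case c hangs upright at (325,230), lid towards the stop. I'll lower it, then carry d straight down-tool to open bench, away from the jar, before the tilted grasp.

```bash
python3 - <<'E'
from h import *
if put('c'):
    leave("pics/c_put.png")
    cx,cy,an=find('d'); an=np.radians(an); xc=-np.array([np.cos(an),np.sin(an),0])  # (-.34,.94)
    e=list(eul(-Z,np.cross(-Z,xc)));
    jaws.gripper_to(.9)
    arm.goto([cx,cy,.26],e); arm.line_to([cx,cy,.06],max_speed=.25); print(arm.line_to([cx,cy,.014],max_speed=.1,contact_N=8))
    jaws.gripper_to(0); print("grip",arm.get_grip_width()*85)
    arm.line_to([cx,cy,.15],max_speed=.25)
    x2=np.array([-.5,.866,0]); e2=list(eul(-Z,np.cross(-Z,x2)))
    arm.goto([.47,-.16,.12],e2); arm.line_to([.47,-.16,.0155],max_speed=.12,contact_N=5); print("tcp",arm.get_tool_pos(),arm.get_grip_width()*85)
    jaws.gripper_to(.9); arm.line_to([.47,-.16,.26],max_speed=.25); arm.goto([.40,.1,.3],e2)
    print(arm.get_clock()); find('d',save="pics/top10.png")
E
```

```text
put hit True dz 1.6 [-0.3 -0.2  4.2]
85.4667
d []Traceback (most recent call last):
  File "<stdin>", line 4, in <module>
  File "h.py", line 49, in find
    return o[0][0]-.0012,o[0][1]-.0015,o[0][4]
           ~^^^
IndexError: list index out of range
```

View pics/c_put.png

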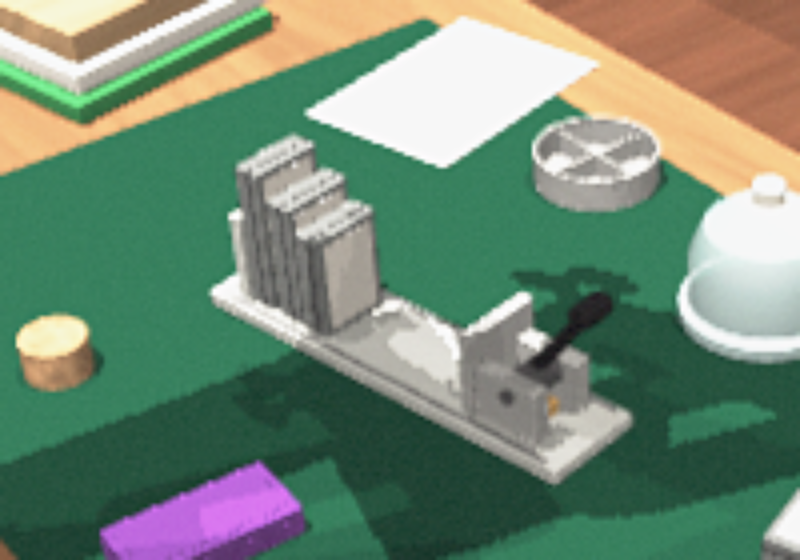

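Cases a, b and c stand in order at (275,215), (310,240) and (345,265). The arm hid d from the top camera, so I'll move aside and retry.

```bash
python3 - <<'E'
from h import *
arm.goto([.35,.2,.33],list(eul(-Z,RY)))
cx,cy,an=find('d'); an=np.radians(an); xc=-np.array([np.cos(an),np.sin(an),0])
e=list(eul(-Z,np.cross(-Z,xc)));
jaws.gripper_to(.9)
arm.goto([cx,cy,.24],e); arm.line_to([cx,cy,.06],max_speed=.25); print(arm.line_to([cx,cy,.014],max_speed=.1,contact_N=8))
jaws.gripper_to(0); print("grip",arm.get_grip_width()*85)
arm.line_to([cx,cy,.15],max_speed=.25)
x2=np.array([-.5,.866,0]); e2=list(eul(-Z,np.cross(-Z,x2)))
arm.goto([.47,-.16,.12],e2); arm.line_to([.47,-.16,.0155],max_speed=.12,contact_N=5); print("tcp",arm.get_tool_pos(),arm.get_grip_width()*85)
jaws.gripper_to(.9); arm.line_to([.47,-.16,.26],max_speed=.25); arm.goto([.35,.2,.33],list(eul(-Z,RY)))
print(arm.get_clock()); find('d',save="pics/top10.png")
E
```

```text
d [[0.624, -0.172, 64.12, 56.52, -69.461, 0.023, np.int64(315), np.int64(174)]]
False
grip 54.23240725083459
tcp [ 0.46983277 -0.15970603  0.01531613] 54.07989387521391
96.5083
d [[0.469, -0.158, 63.899, 56.499, -59.988, 0.023, np.int64(310), np.int64(230)]]
```

View pics/top10.png

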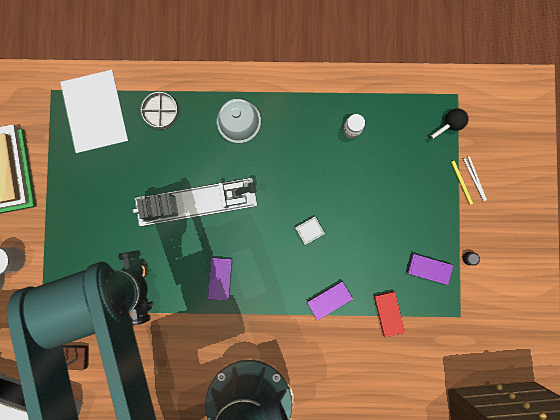

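Case d is now at (310,230) on open bench, measured within 2 mm of where I put it. I'll pick it with the tilt.

```bash
python3 - <<'E'
from h import *
y=pick('d'); 
if arm.get_grip_width()*85>50: over('d',y,"pics/d_over.png")
E
```

```text
d [[0.469, -0.158, 63.797, 56.19, -59.646, 0.023, np.int64(310), np.int64(230)]]
hit False tcp [ 0.476  -0.1727  0.0164] want [ 0.4752 -0.172   0.016 ]
grip 54.5 [ 1.3 -3.3  6. ]
lifted 53.8 [ 1.2  0.6 -0.1] 102.275
goto fallback
over 54.4 [ 0.1 -0.1 -0.9] 106.1083
```

View pics/d_over.png

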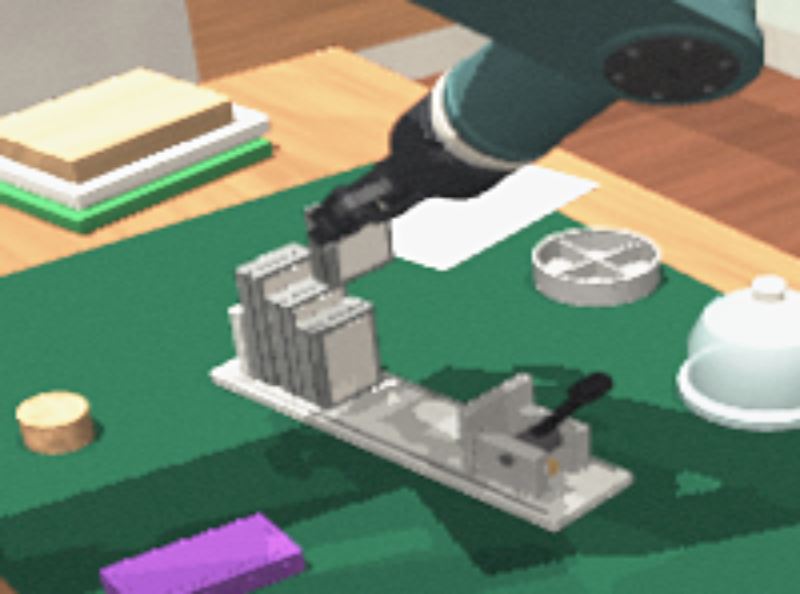

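Case d hangs upright at (350,245), lid towards the stop, and the other three are unchanged. I'll lower it in front of c.

```bash
python3 - <<'E'
from h import *
import h
h.X0['d']=.084
if put('d'):
    leave("pics/d_put.png")
    arm.goto([.35,.2,.33],list(eul(-Z,RY))); arm.pause(.2)
    for n in("top","side"):
        im,d=capture(n); cv2.imwrite(f"pics/{n}11.png",cv2.resize(im[140:240,115:300],None,fx=4,fy=4))
        W=cloud(n,d); q=W-O; X=q@RX*1e3; Y=q@RY*1e3; z=W[...,2]*1e3; hsv=cv2.cvtColor(im,cv2.COLOR_BGR2HSV)
        for nm,zl,zh,x0,x1 in(("a",118,130,-10,40),("b",103,113,10,60),("c",87,97,30,90),("d",71,81,60,130),("stop",71,80,180,260),("tip",95,135,240,330)):
            m=(z>zl)&(z<zh)&(X>x0)&(X<x1)&(abs(Y)<45)
            print(n,nm,m.sum(),"X",np.percentile(X[m],[2,50,98]).round(1),"Y",np.percentile(Y[m],[2,50,98]).round(1),"Z",np.median(z[m]).round(1)) if m.sum() else None
    print(arm.get_clock())
E
```

```text
put hit True dz -0.1 [ 0.2 -0.9  4.5]
109.6917
top a 202 X [-0.5 11.6 21.5] Y [-26.9   0.2  27.2] Z 125.2
top b 207 X [20.8 38.6 50.6] Y [-27.   -1.2  27.9] Z 109.1
top c 188 X [50.4 64.8 75.8] Y [-27.5   0.1  27.3] Z 92.8
top d 196 X [ 75.1  91.8 103.8] Y [-27.6  -0.9  26.7] Z 76.5
top stop 92 X [205.9 211.6 258.4] Y [-29.2   1.9  31.4] Z 76.9
top tip 97 X [273.7 290.7 301.3] Y [-11.1   1.5  13.7] Z 122.3
side a 115 X [ 1.5 15.5 25.7] Y [-30.3  -4.4  23.6] Z 123.0
side b 162 X [14.2 36.9 54.5] Y [-31.   -5.9  23.9] Z 107.2
side c 170 X [34.3 63.5 79.2] Y [-31.5  -7.4  23.7] Z 91.6
side d 174 X [ 69.8  90.9 107.4] Y [-32.   -5.8  24. ] Z 75.1
side stop 71 X [206.9 214.1 219.3] Y [-33.3  -3.9  28.2] Z 74.7
side tip 86 X [281.4 298.3 305. ] Y [-15.4  -6.3  10.5] Z 119.6
112.025
```

View pics/side11.png

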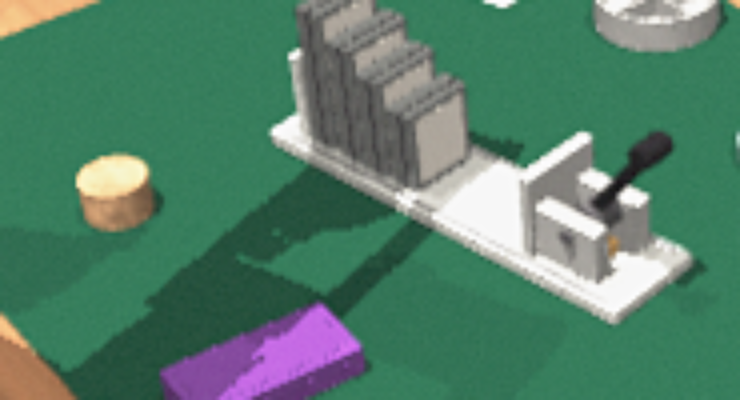

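View pics/top11.png

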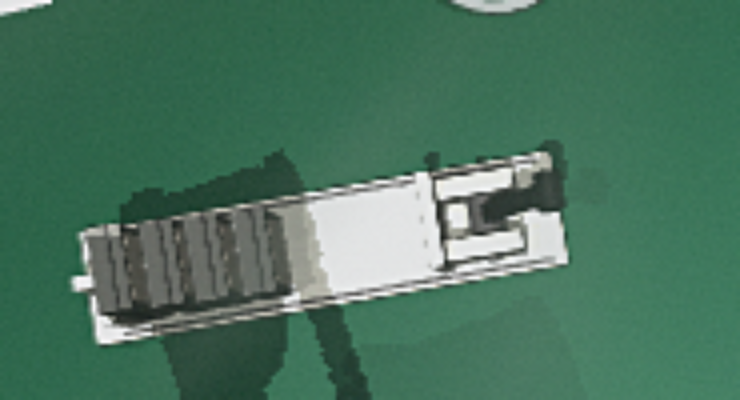

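All four cases stand in the rack in order at about (335,75), (365,90), (400,115) and (440,130) in the side crop, lids towards the raised stop. The row is about 105 mm long including gaps. I'll grip the stop plate and slide it up.

```bash
python3 - <<'E'
from h import *
S=.213; e=list(eul(-Z,RY)); x=S+.012
jaws.gripper_to(1.0)
arm.goto(list(rw(x,.001,.22)),e); print(arm.line_to(list(rw(x,.001,.055)),max_speed=.12,contact_N=8),arm.get_tool_pos())
jaws.gripper_to(0); print("grip",arm.get_grip_width()*85,np.round(arm.get_contact_force(),1))
q=np.array(arm.get_tool_pos())
print(arm.line_to(list(q-.100*RX),max_speed=.08,contact_N=15),np.round(arm.get_contact_force(),1),(q-np.array(arm.get_tool_pos()))@RX)
q1=np.array(arm.get_tool_pos())
print(arm.line_to(list(q-.135*RX),max_speed=.03,contact_N=14),np.round(arm.get_contact_force(),1),(q-np.array(arm.get_tool_pos()))@RX,arm.get_clock())
im,d=capture("side"); cv2.imwrite("pics/push.png",cv2.resize(im[60:240,130:330],None,fx=4,fy=3.3))
E
```

```text
False [0.56297564 0.06204413 0.05568211]
grip 61.72723456116039 [-0.1 -0.2  7.5]
False [-0.5 -0.3  5.5] 0.10082530764855749
True [-0.5 -3.7  4.4] 0.11879887075068374 117.3917
```

View pics/push.png

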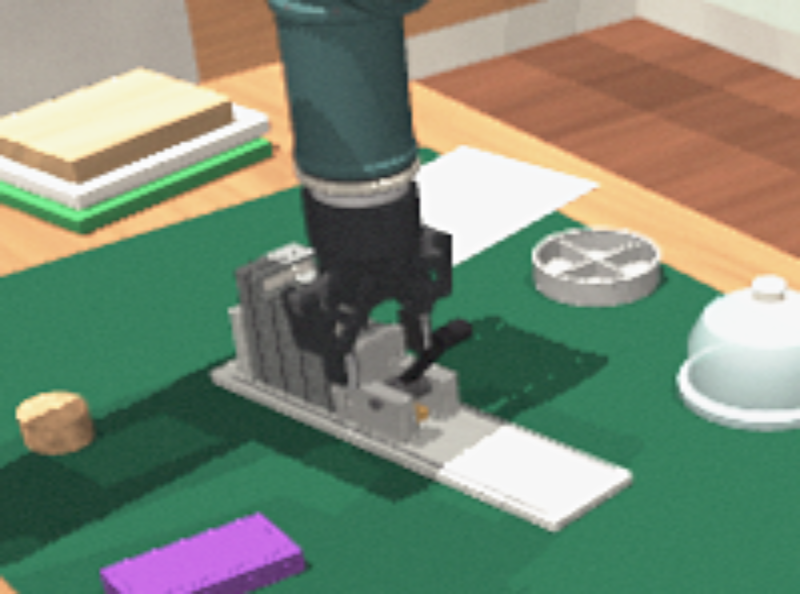

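```bash
python3 - <<'E'
from h import *
for i in range(4):
    q=np.array(arm.get_tool_pos())
    h=arm.line_to(list(q-.004*RX),max_speed=.02,contact_N=22)
    f=np.array(arm.get_contact_force()); q2=np.array(arm.get_tool_pos())
    print(h,round((q-q2)@RX*1e3,2),"f",np.round([f@RX,f@RY,f[2]],1),"X",round((q2-O)@RX*1e3,1))
    if h: break
im,d=capture("side"); cv2.imwrite("pics/push2.png",cv2.resize(im[110:220,170:290],None,fx=6,fy=5)); print(arm.get_clock())
E
```

```text
True -0.06 f [ 1.7 -0.8  4.3] X 106.4
117.7417
```

View pics/push2.png

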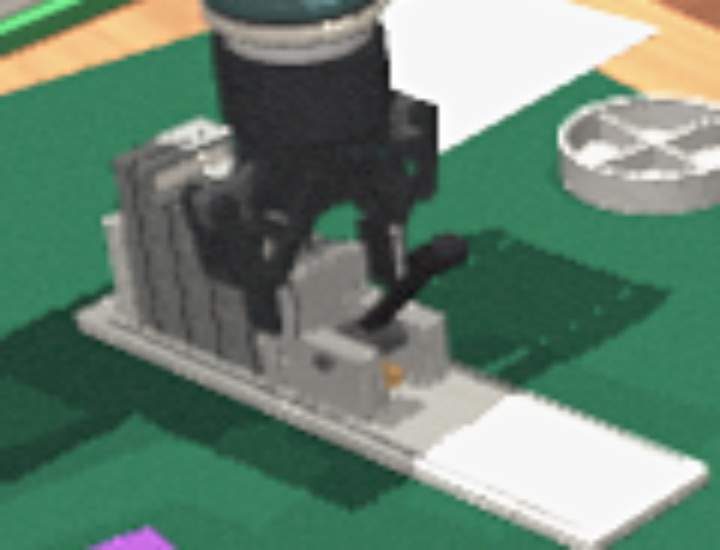

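The push is blocked hard, which fits a closed-up row. I'll release, back off and measure the gaps.

```bash
python3 - <<'E'
from h import *
jaws.gripper_to(1.0); q=np.array(arm.get_tool_pos()); arm.line_to(list(q+.20*Z),max_speed=.2)
arm.goto([.35,.2,.33],list(eul(-Z,RY)))
for n in("top","side"):
    im,d=capture(n); cv2.imwrite(f"pics/{n}12.png",cv2.resize(im[140:240,115:300],None,fx=4,fy=4))
    W=cloud(n,d); q=W-O; X=q@RX*1e3; Y=q@RY*1e3; z=W[...,2]*1e3
    for nm,zl,zh,x0,x1 in(("a",118,130,-10,40),("b",103,113,10,60),("c",87,97,30,90),("d+stop",71,81,60,130),("tip",95,135,120,220)):
        m=(z>zl)&(z<zh)&(X>x0)&(X<x1)&(abs(Y)<45)
        print(n,nm,m.sum(),"X",np.percentile(X[m],[2,50,98]).round(1),"Y",np.percentile(Y[m],[2,50,98]).round(1),"Z",np.median(z[m]).round(1)) if m.sum() else None
print(arm.get_clock())
E
```

```text
top a 199 X [-0.5 10.7 21.5] Y [-27.1   0.2  27.1] Z 124.9
top b 195 X [20.3 32.7 43.8] Y [-27.5  -1.2  26.6] Z 108.8
top c 183 X [43.  54.6 65.7] Y [-26.7  -0.2  26.8] Z 93.4
top d+stop 263 X [64.8 81.7 97. ] Y [-27.9  -0.2  28.9] Z 76.9
top tip 96 X [152.6 173.4 183. ] Y [-11.2   1.2  14. ] Z 123.3
side a 119 X [ 1.4 15.4 26. ] Y [-30.1  -5.3  24.5] Z 122.6
side b 152 X [17.5 33.  46.7] Y [-31.3  -7.2  22.8] Z 107.3
side c 146 X [33.2 53.3 68.3] Y [-32.4  -8.2  24.1] Z 91.5
side d+stop 199 X [ 64.1  83.1 100.5] Y [-32.5  -5.   27.6] Z 75.5
side tip 80 X [163.  179.6 186.2] Y [-15.3  -5.9  10.3] Z 118.6
120.1917
```

View pics/top12.png

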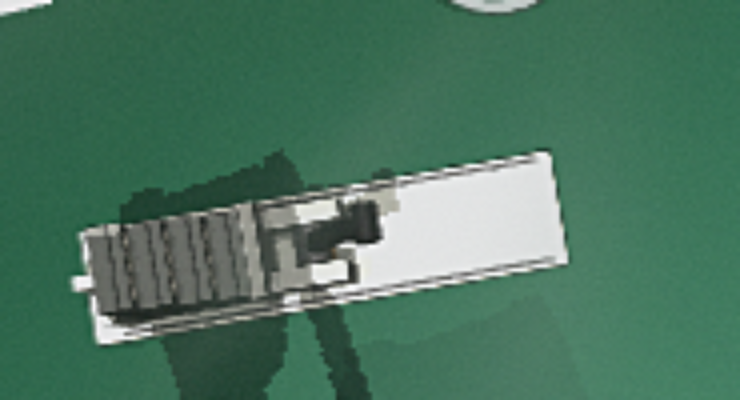

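View pics/side12.png

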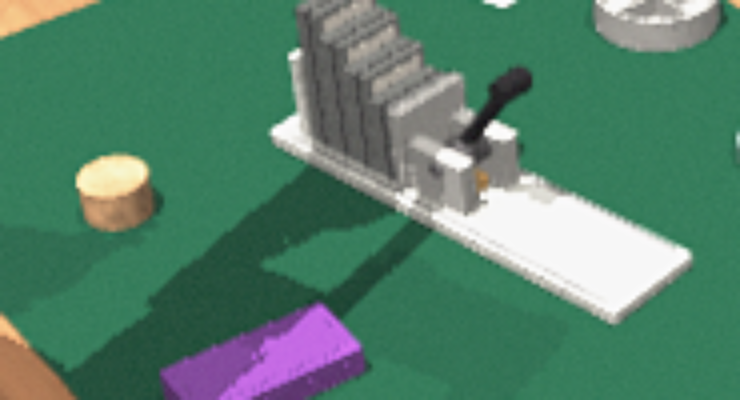

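The row is tight: the tops run a 0–21.5, b to 43.8, c to 65.7, and d plus the 10 mm plate to 97 mm in the rack's x. The lever is still up at (515,80). Now I'll bring the lever down along its arc.

```bash
python3 - <<'E'
from h import *
S=.0895; x,z=levertip(S,.95); tt=lambda th:np.sin(.5*th/.95)*RX-np.cos(.5*th/.95)*Z
t=tt(.95); P=rw(x,.001,z)+.004*t
jaws.gripper_to(.6)
arm.goto(list(P-.1*t),list(eul(t,RY))); print(arm.line_to(list(P),max_speed=.1,contact_N=8))
jaws.gripper_to(0); print(arm.get_grip_width()*85,np.round(arm.get_contact_force(),1))
q0=np.array(arm.get_tool_pos())-.004*t
for th in np.append(np.linspace(.95,0,8)[1:],-.03):
    xx,zz=levertip(S,th); t=tt(max(th,0))
    h=arm.line_to(list(q0+(xx-x-.0005)*RX+(zz-z)*Z+.004*t),list(eul(t,RY)),max_speed=.07,contact_N=30)
    f=np.array(arm.get_contact_force()); print(round(th,2),h,np.round([f@RX,f@RY,f[2]],1),round(arm.get_grip_width()*85,1))
print("tip z",arm.get_tool_pos()[2]+.004)
jaws.gripper_to(.6); q=np.array(arm.get_tool_pos()); arm.line_to(list(q+.2*Z),max_speed=.2)
arm.goto([.35,.2,.33],list(eul(-Z,RY)))
for n in("top","side"):
    im,d=capture(n); cv2.imwrite(f"pics/{n}13.png",cv2.resize(im[140:240,115:300],None,fx=4,fy=4)); cv2.imwrite(f"pics/{n}13f.png",im)
    W=cloud(n,d); q=W-O; X=q@RX*1e3; Y=q@RY*1e3; z=W[...,2]*1e3; hsv=cv2.cvtColor(im,cv2.COLOR_BGR2HSV)
    for nm,zl,zh,x0,x1 in(("a",118,130,-10,40),("b",103,113,10,60),("c",87,97,30,90),("d+stop",71,81,60,130),("tip",30,80,195,240)):
        m=(z>zl)&(z<zh)&(X>x0)&(X<x1)&(abs(Y)<45)
        print(n,nm,m.sum(),"X",np.percentile(X[m],[2,50,98]).round(1),"Y",np.percentile(Y[m],[2,50,98]).round(1),"Z",np.median(z[m]).round(1)) if m.sum() else None
print(arm.get_clock())
E
```

```text
False
24.15756333126802 [1.8 0.6 2.7]
0.81 False [ 0.  -2.   7.2] 24.6
0.68 False [ 0.2 -1.   8. ] 24.5
0.54 False [1.  0.1 6. ] 24.5
0.41 False [ 1.9 -0.   5.6] 24.6
0.27 False [ 2.9 -1.   6.5] 24.4
0.14 False [ 3.9 -0.9  7.3] 24.7
0.0 False [ 5.5 -1.3  5.2] 24.3
-0.03 False [ 7.5 -1.5  7. ] 24.3
tip z 0.046804312185377686
top a 202 X [ 0.2 11.2 21.4] Y [-27.1   0.3  27. ] Z 125.5
top b 203 X [20.4 32.9 43. ] Y [-27.3   0.4  26.7] Z 109.2
top c 194 X [42.4 54.4 65.4] Y [-26.8   0.5  26.8] Z 93.0
top d+stop 264 X [64.8 82.6 97.1] Y [-27.7   0.4  30.3] Z 77.2
top tip 86 X [195.9 210.7 220.9] Y [-11.3   0.7  13.6] Z 60.1
side a 110 X [ 1.4 15.3 26.5] Y [-29.5  -3.8  24.9] Z 122.6
side b 146 X [12.2 32.7 47.1] Y [-31.   -7.7  22.3] Z 107.4
side c 149 X [34.  54.5 69.8] Y [-31.5  -9.   23.3] Z 91.8
side d+stop 202 X [ 63.3  82.7 100.7] Y [-32.3  -3.7  27.4] Z 75.2
side tip 85 X [195.8 217.6 224.7] Y [-14.6  -5.2  10.9] Z 56.8
128.1667
```

View pics/side13.png

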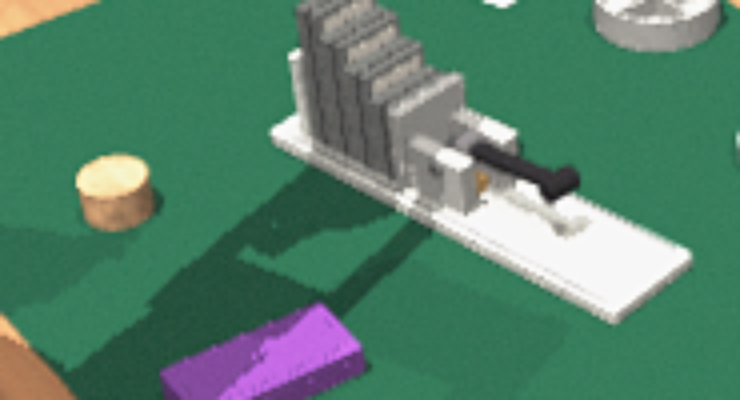

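View pics/top13.png

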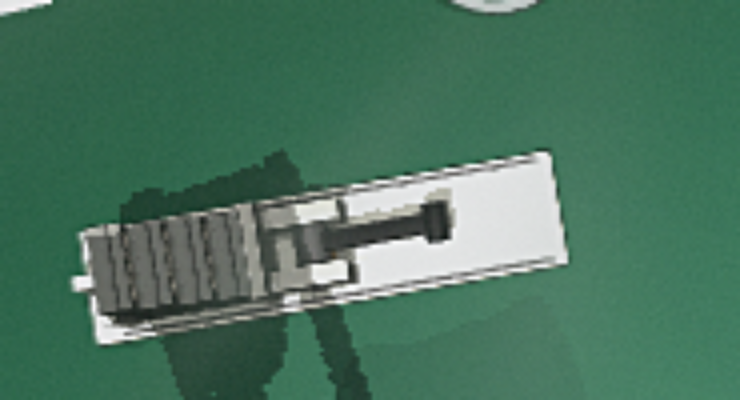

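Both views show the lever level, with the tip at (560,180) in the side crop; its top measures 57–60 mm against 57 mm nominal. The row is still closed. I'll check the bystanders and hand in.

```bash
python3 - <<'E'
from h import *
a=cv2.imread("pics/top0.png"); b=cv2.imread("pics/top13f.png")
for n,(u,v,r) in dict(dome=(238,120,30),jar=(354,125,18)).items():
    A=a[v-r:v+r,u-r:u+r]; B=b[v-r-6:v+r+6,u-r-6:u+r+6]; m=cv2.matchTemplate(B,A,cv2.TM_CCOEFF_NORMED); print(n,cv2.minMaxLoc(m)[1],np.array(cv2.minMaxLoc(m)[3])-6)
a=cv2.imread("pics/side0.png"); b=cv2.imread("pics/side13f.png"); u,v,r=144,188,14
A=a[v-r:v+r,u-r:u+r]; B=b[v-r-6:v+r+6,u-r-6:u+r+6]; m=cv2.matchTemplate(B,A,cv2.TM_CCOEFF_NORMED); print("cork",cv2.minMaxLoc(m)[1],np.array(cv2.minMaxLoc(m)[3])-6)
print(arm.get_contact_force()); arm.job_done(); print(arm.get_clock())
E
```

```text
dome 0.9986317753791809 [0 0]
jar 0.9988270998001099 [0 0]
cork 0.9438208937644958 [0 0]
[-0.56954364 -0.94081955  0.76470061]
the job is handed in; nothing more can be done
the job is handed in; nothing more can be done
```

I flipped the lever up, slid the stop back and stood all four cases in the rack in order a, b, c, d, lids towards the stop. I then slid the stop up, flipped the lever down and handed the job in at about 128 s of the 210 s allowed.

**Trouble on the way:**
- **Case b and the stop:** On the first carry, a low joint move apparently dragged b across the lever. That turned b in the grip and swept the stop up to case a. I laid b down, pulled the stop back, regrasped b and used high transports from then on.
- **Case c:** Something knocked it aside just before its first grasp, which missed. I found it again and picked it.
- **Case d:** I first moved it to open bench, away from the jar, before the tilted grasp.

**Last checks:**
- **Row:** All four cases are upright and centred within about 1 mm in the top view. Their tops run from 0 to 88 mm with no visible gaps, and the stop plate sits right against d.
- **Lever:** It is level, with the top of its tip at 57 mm (side) and 60 mm (top) against 57 mm nominal.
- **Bystanders:** The dome, jar and cork show no shift in the images.
- **Disagreement:** The two cameras differ by about 4–6 mm across the rack and 3–5 mm along it throughout. I used their mean for the rack and offset the top view for the cases; contacts during placing agreed within 2 mm.

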